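Set the coffee tray from the frosted-door cup cupboard

ROBOT

A 6-joint arm with a two-finger parallel gripper is mounted at the origin on the work surface. World frame = base frame: x ahead of the robot, y to its left, z up, the work surface at z = 0. Lengths are in m, angles in rad, forces in N, time in s.
With the tool pointing down it reaches from about 0.35 to 0.975 m from the base axis. Payload 4.9 kg.
Tool frame: the origin (TCP) lies on the mounting face of the last link; the fingertips stand 173 mm ahead of it and the grasp point (between the pads) lies 155 mm ahead of it; z points along the fingers, y is the line along which they close (so a half turn about z gives the same grasp; the last joint's range is limited). The gripper opens to 85 mm and grips with 20 to 120 N. Pads are 22 mm wide; open, the fingers measure 114 mm over their backs; the gripper's body (76 mm by 85 mm) begins 54 mm behind the grasp point. The pads swing forward as they close: fully open they stand 13 mm farther back than shut.
Start: joints at [-0.119, 0.053, 1.613, -0, 1.476, -0.119], TCP at [0.625, 0, 0.405] pointing down, gripper open.
Joint ranges: [-3.01, 3.01], [-1.01, 2.22], [0.06, 2.58], [-1.02, 4.17], [0.09, 2.62], [-3.14, 3.14]. Speed limits (rad/s): [2.57, 2.57, 3.14, 3.14, 3.14, 3.14].

INTERFACE

Orientations are given as a rotation vector (axis times angle).
In Python, from plant import monitor, eyes, robot gives the robot as it stands.
- The arm moves only by the shell command python3 -m jog 'ROWS' [FORCE]. ROWS is JSON, a list that holds one entry, the list of rows, each a list of 7 numbers: the opening in per cent of the stroke, from 0 (shut) to 100 (fully open), then the shift along the tool's x, y, z in cm, then the turn, a rotation vector about the tool's x, y, z in degrees. In form: [[[grip, tx, ty, tz, rx, ry, rz], ...]]. A call has 1 to 10 rows; each row is the pose to reach, as a shift and turn from the pose commanded when the call began, along the tool's axes at that moment; what a row does not reach only later rows make up. A row lasts 1/10 s, in which the tool goes at most 50 mm and 8.59 degrees, less where a joint would pass 70% of its speed; a pose out of reach is approached as far as the arm can. A call with a gripper value outside its range is refused whole. The fingers move at their own pace and stop on an object; FORCE is the grip in N (left out, the last holds). Time passes only in rows, so rows that repeat a pose let the fingers close. It gives the time, the measured TCP pose, the force, the opening and the grip force at its end, in the units of the state.
- monitor.observe(): the state, without advancing time (a new reading comes with each control period).
- eyes.capture(name): name is "scene" or "side" or "wrist"; returns a dict with "color" (420x560x3 uint8, blue, green, red), "vertical_fov" (degrees; the focal length in pixels is half the picture's height over the tangent of half this angle, whatever the lens; pixels are square), "cx", "cy" (the principal point, pixels), "R" (3x3) and "t" (3): a world point X has camera coordinates R X + t. Camera axes: x right, y down, z forward; pixel columns grow to the right and rows downward; lengths in m; the calibration is good to about 2 mm. A picture is of the moment at which its call begins. There is no depth.
- robot.finish_job(): hands the job in; it is judged then, once.
Trained networks look in the newest picture that a camera, given by its name, has taken for a name from the list of things; names that differ only in an ending like _2 or _b are one class to them, and where a whole thing is asked for, a point or a joint stands for the part that bears it (a point fixed in the world has none). Each returns a list of dicts, best first, with "conf" (0 to 1); they miss things now and then, are a little off and sometimes report something else, mostly with a low value. They report only what shows in the picture. A call takes as long as a camera call. They do not tell look-alikes from the thing itself.
- eyes.masks_of(camera, query): "pixels" (420x560 bool, what is visible of it) and "bbox" ([left, top, right, bottom] in pixels, round what is visible of it).
- eyes.pinpoint(camera, query): "uv" ([column, row] in pixels: a listed point, or the origin of a listed thing).
The state is a dict: "time": time; "joint_positions": joint angles; "qvel": joint speeds; "effort": joint torques, N m; "position": TCP position; "orientation": TCP orientation; "ft_force": force on the tool from outside, world axes, zero at the start; "wrist_torque": the same for the moment, N m; "opening": opening from 0.0 (shut) to 1.0 (fully open); "grasp_force": force on a finger pad.
Only numpy, scipy, OpenCV 4.12 (cv2) and the standard library are available. Lean on these libraries where they do the work, as an engineer would, in place of code of your own. Each camera call takes 0.05 s, during which the arm holds its last target. There are 200 camera calls.

TASK

Set the tray for coffee: slide the frosted door fully open, and for every cup in the cupboard draw one slate slip out over the front edge of the oak shelf, lay it flat on the tray inside the rim, and stand the cup upright on the middle of it, one cup to a slate. Any spare slate stays on the shelf; when all the cups are on the tray slide the door fully shut again. Slate chips easily, so never let a slip fall on or touch the worktop, and leave the other kitchen things where they are.

Things in the scene. Friction and masses are not known exactly. Their poses are not given: they have to be found in the camera images.
- table: the worktop, top at z = 0
- cupboard: fixed white plastered ledge, 180 mm deep (its x) by 560 mm long (its y), origin at the centre of its underside, its x pointing away from its front. Its right part (y = -280 to -36) is an open-topped cup cupboard closed by a sliding door; its left part (y = 20 to 280) is topped by an oak shelf with the slates
- cup_floor (a point): centre of the cup cupboard's floor, 10 mm above the worktop; axes as the cupboard's. The floor is 156 mm deep (x) and reaches 119 mm to -y and 115 mm to +y (just what the open door bares); walls 60 mm high above it, 12 mm thick front and back, 10 mm at the right; the door's upper face is 64.5 mm above it
- shelf_edge (a point): point on the oak shelf's sharp front edge before the middle bay, 85 mm above the worktop; axes as the cupboard's. The shelf reaches 125 mm to -y, 135 mm to +y and back to x = 180, nothing in front of or below the edge. Four oak strips 10 mm wide, 7 mm high, x = 0 to 135, centred at y = -118.5, -39.5, 39.5, 118.5, part it into three bays 69 mm wide, open at both ends; bare behind them
- pane (a joint): the frosted acrylic sliding door over the cups: 0 = fully shut (right end stop), grows as it slides towards the cupboard's +y, under the oak shelf, 0.24 m = fully open (end stop). It stays where it is left; about 1.5 N of friction plus damping of 4 N s/m
- pane_grip (a point): centre of the aluminium grip bar on the door's right edge: 12 mm wide (along the cupboard's y), 100 mm long (x), 18 mm high, base at the pane's top; shut, it stands at y = -262, open, at y = -22 in the cupboard's frame, so with 36 mm free between it and the oak shelf
- tray: fixed light wooden serving tray, 330 mm long (its x) by 176 mm wide (its y), origin at the centre of its underside; floor 6 mm up, rim 6 mm thick and 12 mm high; inside 318 by 164 mm
- slate1_mid (a point): centre of a slate serving slip, a flat thin plate 124 mm long (its x) by 64 mm wide (its y) by 5 mm thick, about 105 g, starting flat in one of the three bays of the oak shelf, so snug between the strips that only its ends are free; its near end starts 5 to 15 mm behind the shelf's front edge
- slate2_mid (a point): centre of a slate serving slip, a flat thin plate 124 mm long (its x) by 64 mm wide (its y) by 5 mm thick, about 105 g, starting flat in one of the three bays of the oak shelf, so snug between the strips that only its ends are free; its near end starts 5 to 15 mm behind the shelf's front edge
- slate3_mid (a point): centre of a slate serving slip, a flat thin plate 124 mm long (its x) by 64 mm wide (its y) by 5 mm thick, about 105 g, starting flat in one of the three bays of the oak shelf, so snug between the strips that only its ends are free; its near end starts 5 to 15 mm behind the shelf's front edge
- cup1_mid (a point): centre, half-way up, of a small patterned ceramic cup without handle, 54 mm tall, outside 58 mm across at the rim, 56 mm at 20 mm up, foot 42 mm across, wall 4 mm, bottom 6 mm, open at the top, about 130 g; starts in the cupboard under the door. May be absent
- cup2_mid (a point): centre, half-way up, of a small patterned ceramic cup without handle, 54 mm tall, outside 58 mm across at the rim, 56 mm at 20 mm up, foot 42 mm across, wall 4 mm, bottom 6 mm, open at the top, about 130 g; starts in the cupboard under the door. May be absent
- cup3_mid (a point): centre, half-way up, of a small patterned ceramic cup without handle, 54 mm tall, outside 58 mm across at the rim, 56 mm at 20 mm up, foot 42 mm across, wall 4 mm, bottom 6 mm, open at the top, about 130 g; starts in the cupboard under the door. May be absent
- creamer: stainless creamer jug, 78 mm tall; a bystander, origin under its centre
- canister: closed green plastic canister with snap lid, 98 mm across, 130 mm tall; a bystander, origin under its centre
- pan_lid: small aluminium saucepan lid lying on the worktop, 144 mm across, knob top 37 mm up; a bystander, origin under its centre
- sugar_bowl: open sugar bowl, 90 mm across, 55 mm tall; a bystander, origin under its centre
- teaspoon: steel teaspoon lying on the worktop, 140 mm long; a bystander, origin under its centre
- biscuit_jar: glass biscuit jar, 90 mm across, 130 mm tall; a bystander, origin under its centre
- mug: big plain mug with a handle, 82 mm across, 92 mm tall; not one of the cups; a bystander, origin under its centre
Mind the look-alikes: they are no part of the job. Leave any blue or brown look-alike of the part that bears slate3_mid alone.

How it is judged:
By the outcome, as a careful person would: the job done as asked, in the order asked, and still so for the second after the job is handed in, with the robot touching nothing.
Of cup1, cup2, cup3 only 2 to 3 are there at a start; the rules pass over those that are not, and their reading is None.
At some moment in a run one of cup1, cup2, cup3 may be knocked a few centimetres aside while the robot is not near it.
It also fails if it takes over 210 s, if anything falls off the work surface, if the arm or the gripper's body presses on something with over 40 N, if the wrist force passes 120 N, or if a joint passes its speed limit or range.

## Working session

There is one attempt and no reset: what is moved stays moved. The work goes in short steps, Python scripts to look and compute and a shell command to move; the robot and the scene stay as the last step left them, time stands still between calls to the robot, and variables do not carry over. Pictures are saved under pics/ and viewed, at most 14 in all, crops included, and the job is handed in when it is done.

```bash
ls; mkdir -p pics; python3 - <<'E'
from plant import monitor, eyes, robot
import cv2
s=monitor.observe(); print({k:(v if not hasattr(v,'round') else v) for k,v in s.items()})
for n in ["scene","side","wrist"]:
    c=eyes.capture(n); cv2.imwrite(f"pics/{n}0.png",c["color"]); print(n,c["vertical_fov"],c["cx"],c["cy"],c["R"],c["t"])
E
```

```text
pics
{'time': 0.0, 'joint_positions': array([-1.19013298e-01,  5.33545866e-02,  1.61427767e+00,  8.83504413e-06,
        1.47601187e+00, -1.18961130e-01]), 'qvel': array([ 0.00021747, -0.00013769, -0.00079977, -0.00094385, -0.00117583,
        0.00089639]), 'effort': array([ 2.70554956e-04, -3.93670499e+01, -3.70175600e+01, -1.62778279e-04,
        6.93513779e-03, -6.06393527e-06]), 'position': array([6.24734026e-01, 2.48494218e-05, 4.03473823e-01]), 'orientation': array([-2.22035579e+00, -2.22023808e+00,  1.98013713e-03]), 'ft_force': array([-0.19585925, -0.63769849, -1.02862853]), 'wrist_torque': array([-0.00812668,  0.05271521, -0.02477425]), 'grasp_force': 0.0, 'opening': 1.0038435435820745}
scene 48.194103454176876 279.85710145851783 209.64000544464028 [[ 0.61905481  0.78534235  0.00291923]
 [ 0.51227048 -0.40097983 -0.75946964]
 [-0.59527312  0.47164877 -0.6505362 ]] [-0.25399991 -0.23912131  1.70310813]
side 48.54983428450494 279.7352578960742 213.59813985677653 [[-0.9564111  -0.29187885 -0.00919541]
 [-0.22206906  0.74738967 -0.62617411]
 [ 0.18963953 -0.59683785 -0.77962903]] [0.45306027 0.23200429 1.28418712]
wrist 62.72440715285176 281.12185171479643 203.36804582587519 [[ 9.99998673e-01 -8.62175650e-04 -1.38231652e-03]
 [-3.66455685e-04 -9.45782823e-01  3.24799504e-01]
 [-1.58740545e-03 -3.24798566e-01 -9.45781884e-01]] [-0.62440467 -0.04065308  0.38199604]
```

View pics/scene0.png

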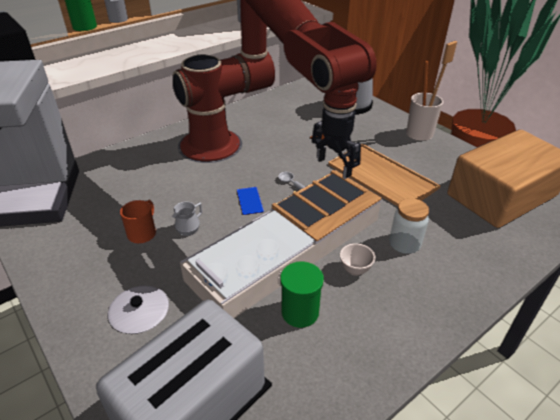

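View pics/side0.png

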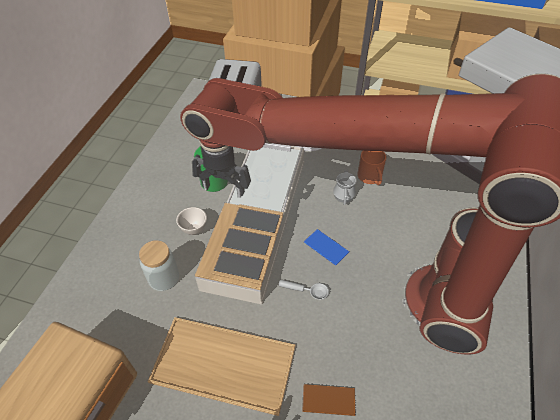

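```bash
cat > h.py <<'E'
import numpy as np, cv2
from scipy.spatial.transform import Rotation as Ro
from plant import monitor, eyes, robot
def f_(c): return 210/np.tan(np.radians(c["vertical_fov"])/2)
def ray(c,uv):
    d=np.array([(uv[0]-c["cx"])/f_(c),(uv[1]-c["cy"])/f_(c),1.]); R=np.array(c["R"]); return -R.T@c["t"], R.T@d
def onz(c,uv,z):
    o,d=ray(c,uv); return o+d*(z-o[2])/d[2]
def proj(c,X):
    p=np.array(c["R"])@X+c["t"]; return np.array([c["cx"],c["cy"]])+f_(c)*p[:2]/p[2]
def tri(c1,u1,c2,u2):
    o1,d1=ray(c1,u1);o2,d2=ray(c2,u2)
    A=np.stack([d1,-d2],1); s=np.linalg.lstsq(A,o2-o1,rcond=None)[0]
    a=o1+s[0]*d1;b=o2+s[1]*d2; return (a+b)/2,np.linalg.norm(a-b)
E
python3 - <<'E'
from h import *
np.set_printoptions(precision=4,suppress=True)
C={n:eyes.capture(n) for n in ["scene","side"]}
for q in ["cupboard","cup_floor","shelf_edge","pane_grip","tray","slate1_mid","cup1_mid","creamer","canister","pan_lid","sugar_bowl","biscuit_jar","mug","teaspoon"]:
    r={}
    for n in C:
        r[n]=eyes.pinpoint(n,q); print(q,n,[(np.round(d["uv"],1).tolist(),round(d["conf"],2)) for d in r[n][:6]])
    if r["scene"] and r["side"]: print("   tri",*tri(C["scene"],r["scene"][0]["uv"],C["side"],r["side"][0]["uv"]))
print(monitor.observe()["time"])
E
```

```text
cupboard scene [([288.0, 246.7], 0.97)]
cupboard side [([257.4, 220.6], 0.89)]
   tri [ 0.5814 -0.108  -0.0007] 0.0032659832908820503
cup_floor scene [([323.7, 198.4], 0.67), ([299.3, 212.8], 0.19)]
cup_floor side [([371.8, 174.6], 0.45)]
   tri [ 0.4274 -0.0685  0.1912] 0.38964615940561004
shelf_edge scene [([301.6, 186.7], 0.72), ([300.3, 312.3], 0.41)]
shelf_edge side [([271.8, 248.7], 0.71), ([258.8, 220.3], 0.68), ([158.2, 279.1], 0.22)]
   tri [0.4826 0.0294 0.0818] 0.009233127199007896
pane_grip scene [([206.9, 274.4], 0.77), ([186.1, 230.7], 0.47)]
pane_grip side [([275.8, 142.1], 0.92), ([225.5, 364.5], 0.73)]
   tri [ 0.6028 -0.3743  0.0889] 0.004430070544973176
tray scene [([381.3, 176.3], 0.6)]
tray side [([224.2, 365.0], 0.64)]
   tri [ 0.5139  0.3494 -0.0063] 0.0002940471344304145
slate1_mid scene []
slate1_mid side [([254.3, 215.8], 0.61), ([276.0, 146.3], 0.59)]
cup1_mid scene []
cup1_mid side []
creamer scene [([188.0, 226.5], 0.93)]
creamer side [([341.5, 196.5], 0.67)]
   tri [ 0.3462 -0.2839  0.0017] 0.0083637793760612
canister scene [([298.9, 312.7], 0.71)]
canis
[... 274 characters left out ...]
.1], 0.73), ([403.7, 240.7], 0.22)]
sugar_bowl side [([192.7, 229.3], 0.64)]
   tri [ 0.7582 -0.0216 -0.0001] 0.007313006004022477
biscuit_jar scene [([404.7, 242.8], 0.93), ([339.7, 186.0], 0.42)]
biscuit_jar side [([163.5, 281.5], 0.67)]
   tri [ 0.7691  0.17   -0.0099] 0.0029292584470842235
mug scene [([142.8, 231.4], 0.66), ([207.9, 273.7], 0.54), ([357.6, 272.1], 0.47), ([340.1, 186.0], 0.34)]
mug side [([371.7, 176.0], 0.66), ([223.5, 363.6], 0.63)]
   tri [ 0.2726 -0.3982 -0.0014] 0.006041957907814364
teaspoon scene [([295.7, 185.9], 0.71), ([321.9, 197.0], 0.63), ([186.8, 229.0], 0.52)]
teaspoon side [([302.1, 291.4], 0.97)]
   tri [ 0.3801  0.09   -0.0049] 0.0012851263877101525
1.65
```

```bash
python3 - <<'E'
from h import *
np.set_printoptions(precision=4,suppress=True)
z={"slate1_mid":.09,"tray":.012,"pane_grip":.0925,"pane":.0745,"cup1_mid":.06}
for n in ["scene","side","wrist"]:
    c=eyes.capture(n)
    for q in z:
        for d in eyes.masks_of(n,q)[:5]:
            m=d["pixels"].astype(np.uint8)
            cs,_=cv2.findContours(m,cv2.RETR_EXTERNAL,cv2.CHAIN_APPROX_NONE)
            k=max(cs,key=cv2.contourArea)[:,0,:]
            P=np.array([onz(c,p,z[q])[:2] for p in k])*1000
            (x,y),(w,h),a=cv2.minAreaRect(P.astype(np.float32))
            print(n,q,round(d["conf"],2),d["bbox"],"ctr",round(x),round(y),"wh",round(w),round(h),"ang",round(a,1))
E
```

```text
scene slate1_mid 0.73 [277.8, 194.5, 323.4, 228.0] ctr 561 -49 wh 127 67 ang 4.0
scene slate1_mid 0.22 [277.1, 170.6, 305.5, 187.6] ctr 440 12 wh 49 105 ang 79.7
scene tray 0.85 [327.3, 142.4, 439.2, 206.5] ctr 523 341 wh 334 194 ang 3.5
scene tray 0.16 [121.8, 196.6, 156.1, 243.8] ctr 237 -393 wh 97 196 ang 66.1
scene pane_grip 0.66 [189.8, 212.8, 312.5, 297.1] ctr 607 -243 wh 162 281 ang 3.9
scene pane 0.85 [185.8, 211.5, 310.8, 296.5] ctr 591 -233 wh 166 288 ang 3.9
scene pane 0.72 [276.7, 194.0, 323.4, 225.3] ctr 547 -38 wh 129 66 ang 4.2
scene cup1_mid 0.6 [1.4, 74.4, 560.0, 419.8] ctr 177 -153 wh 748 1499 ang 20.2
side slate1_mid 0.83 [236.7, 204.3, 275.6, 233.6] ctr 559 -46 wh 124 66 ang 3.1
side slate1_mid 0.75 [226.1, 141.4, 295.3, 211.6] ctr 586 -230 wh 158 281 ang 3.4
side tray 0.94 [149.0, 315.7, 294.7, 416.5] ctr 515 350 wh 335 182 ang 3.6
side tray 0.73 [176.7, 206.4, 208.7, 235.9] ctr 775 -42 wh 87 109 ang 22.7
side pane_grip 0.91 [225.6, 142.7, 298.7, 211.8] ctr 586 -226 wh 160 287 ang 3.6
side pane_grip 0.73 [196.0, 147.5, 227.3, 192.8] ctr 719 -146 wh 56 67 ang 16.0
side pane 0.75 [230.5, 141.1, 299.1, 211.5] ctr 591 -244 wh 162 289 ang 3.5
side pane 0.64 [0.2, 75.2, 532.3, 418.6] ctr 419 -41 wh 1217 1222 ang 0.0
side pane 0.18 [194.7, 143.5, 302.2, 302.0] ctr 577 -90 wh 205 597 ang 3.8
side cup1_mid 0.49 [149.3, 315.3, 292.5, 413.0] ctr 505 367 wh 319 174 ang 3.7
wrist slate1_mid 0.67 [135.8, 200.3, 280.7, 272.1] ctr 559 -46 wh 125 67 ang 3.9
wrist pane_grip 0.92 [170.8, 274.6, 322.7, 405.1] ctr 591 -162 wh 155 150 ang 5.4
wrist pane 0.91 [169.6, 273.1, 320.0, 402.2] ctr 589 -177 wh 162 157 ang 5.1
```

View pics/wrist0.png

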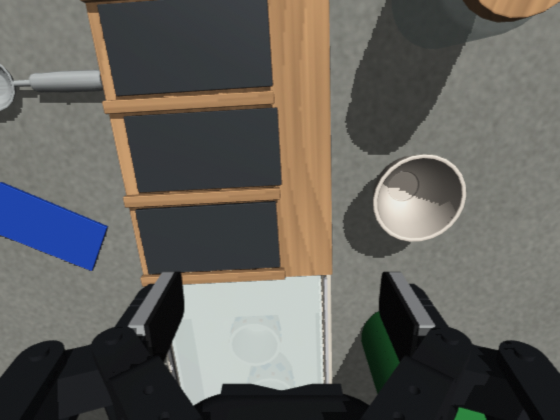

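```bash
python3 - <<'E'
from h import *
c=eyes.capture("wrist"); im=c["color"].astype(int)
m=((im.max(2)<75)&(im.max(2)-im.min(2)<25)).astype(np.uint8); m[272:]=0
m=cv2.morphologyEx(m,cv2.MORPH_OPEN,np.ones((3,3)))
cs,_=cv2.findContours(m,cv2.RETR_EXTERNAL,cv2.CHAIN_APPROX_NONE)
for k in cs:
    if cv2.contourArea(k)<4000: continue
    print(cv2.boundingRect(k))
    P=np.array([onz(c,p,.09)[:2] for p in k[:,0,:]])*1000
    print(cv2.minAreaRect(P.astype(np.float32)))
    # least-squares lines for long sides via y-extremes
for uv in [(139,270),(281,270),(112,115),(127,203),(93,5)]: print(uv,onz(c,uv,.085)*1000)
print(monitor.observe()["position"])
E
```

```text
(135, 200, 144, 72)
((559.766357421875, -45.75088119506836), (122.98430633544922, 65.36199188232422), 3.3997962474823)
(123, 107, 157, 85)
((561.1091918945312, 33.287132263183594), (122.94551849365234, 64.51354217529297), 3.1244277954101562)
(345, 0, 168, 153)
((720.6099243164062, 100.63742065429688), (140.31021118164062, 83.76991271972656), 52.141510009765625)
(97, 0, 174, 96)
((553.986083984375, 112.68296813964844), (123.29364013671875, 64.27339172363281), 3.440145969390869)
(139, 270) [489.93127762 -81.47922486  85.        ]
(281, 270) [625.15616907 -81.63266365  85.        ]
(112, 115) [487.22643476  61.95862051  85.        ]
(127, 203) [488.36716022 -14.03630788  85.        ]
(93, 5) [485.85013176 141.29020099  85.        ]
[ 6.24980608e-01 -1.01425499e-05  4.04731681e-01]
```

```bash
python3 -m jog '[[[50,-5,-0.3,1,0,0,8.5],[50,-10,-0.6,2,0,0,17],[50,-15,-0.9,3,0,0,25.5],[50,-20,-1.2,4,0,0,34],[50,-25,-1.5,5,0,0,42.5],[50,-30,-1.8,6,0,0,51],[50,-35,-2.1,6,0,0,59.5],[50,-37.2,-2.35,6,0,0,68],[50,-37.2,-2.35,6,0,0,76.5],[50,-37.2,-2.35,6,0,0,85]]]'; python3 -m jog '[[[50,0,0,0,0,0,1.4],[50,0,0,0,0,0,1.4],[50,0,0,0,0,0,1.4]]]'; python3 - <<'E'
from h import *
c=eyes.capture("wrist"); cv2.imwrite("pics/w1.png",c["color"])
s=monitor.observe();print(s["time"],s["position"],Ro.from_rotvec(s["orientation"]).as_matrix().round(3),s["ft_force"],s["joint_positions"])
print(proj(c,np.array([.6015,-.372,.0925])),eyes.pinpoint("wrist","pane_grip"),[ (d["uv"],d["conf"]) for d in eyes.pinpoint("wrist","cup1_mid")])
print([onz(c,d["uv"],.083) for d in eyes.pinpoint("wrist","pane_grip")])
E
```

```text
time: 3.6
position: [0.601, -0.3736, 0.3443]
orientation: [-3.139, -0.124, 0.0]
ft_force: [-1.1, 0.1, -0.4]
opening: 0.496
grasp_force: 0.0
time: 3.9
position: [0.6016, -0.3717, 0.3447]
orientation: [3.14, 0.103, 0.0]
ft_force: [0.2, 0.1, 0.2]
opening: 0.502
grasp_force: 0.0
3.95 [ 0.60159779 -0.37164885  0.34474771] [[ 0.998  0.065  0.   ]
 [ 0.065 -0.998 -0.   ]
 [ 0.     0.    -1.   ]] [-0.17990582 -0.44594987 -0.58221187] [-6.58506594e-01  2.80631536e-01  1.45908287e+00 -8.16525810e-07
  1.40182374e+00  8.47385359e-01]
[283.38503833 214.39011359] [{'uv': [269.1, 215.3], 'conf': 0.86}] []
[array([ 0.5965479 , -0.36208525,  0.083     ])]
```

View pics/w1.png

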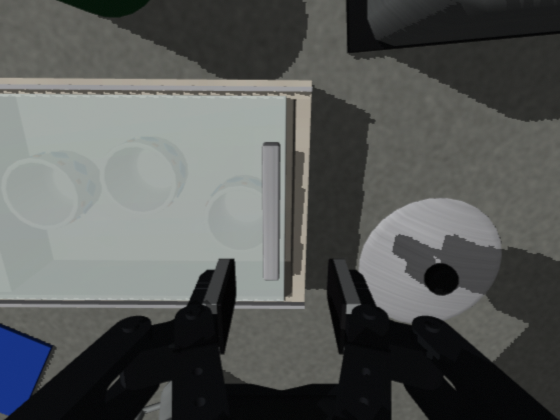

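```bash
python3 - <<'E'
from h import *
c=eyes.capture("wrist")
for uv,z in [((311,82),.07),((304,306),.07),((271,145),.0925),((271,279),.0925),((280,212),.0925),((289,200),.0745),((2,80),.07),((2,302),.07)]: print(uv,(onz(c,uv,z)*1000).round(1))
print(-np.array(c["R"]).T@c["t"])
E
```

```text
(311, 82) [ 688.8 -385.    70. ]
(304, 306) [ 512.3 -395.3   70. ]
(271, 145) [ 648.7 -361.    92.5]
(271, 279) [ 550.1 -366.3   92.5]
(280, 212) [ 603.1 -369.6   92.5]
(289, 200) [ 606.2 -376.    74.5]
(2, 80) [ 677.  -178.6   70. ]
(2, 302) [ 500.4 -143.9   70. ]
[ 0.68552953 -0.36516686  0.31481565]
```

```bash
python3 -m jog '[[[50,-0.2,-0.8,3,0,0,0],[50,-0.2,-0.8,6,0,0,0],[50,-0.2,-0.8,8,0,0,0],[50,-0.2,-0.8,9,0,0,0],[50,-0.2,-0.8,9,0,0,0],[0,-0.2,-0.8,9,0,0,0],[0,-0.2,-0.8,9,0,0,0],[0,-0.2,-0.8,9,0,0,0],[0,-0.2,-0.8,9,0,0,0],[0,-0.2,-0.8,9,0,0,0]]]' 30
```

```text
time: 5.15
position: [0.5996, -0.3646, 0.257]
orientation: [3.138, 0.098, 0.004]
ft_force: [0.9, 0.7, 5.6]
opening: 0.132
grasp_force: 32.5
```

```bash
python3 -m jog '[[[0,0,-1.5,0,0,0,0],[0,0,-4,0,0,0,0],[0,0,-7,0,0,0,0],[0,0,-10,0,0,0,0],[0,0,-13,0,0,0,0],[0,0,-16,0,0,0,0],[0,0,-19,0,0,0,0],[0,0,-21,0,0,0,0],[0,0,-22.3,0,0,0,0],[0,0,-22.6,0,0,0,0]]]'; python3 -m jog '[[[0,0,-0.2,0,0,0,0],[0,0,-0.4,0,0,0,0],[0,0,-0.6,0,0,0,0],[0,0,-0.6,0,0,0,0]]]'
```

```text
time: 6.15
position: [0.5859, -0.137, 0.2569]
orientation: [3.138, 0.101, 0.009]
ft_force: [4.4, -1.6, 5.4]
opening: 0.127
grasp_force: 32.5
time: 6.55
position: [0.5856, -0.1329, 0.2569]
orientation: [3.136, 0.099, 0.009]
ft_force: [5.0, -3.8, 5.6]
opening: 0.128
grasp_force: 32.4
```

```bash
python3 -m jog '[[[0,0,-0.3,0,0,0,0],[0,0,-0.6,0,0,0,0],[0,0,-0.6,0,0,0,0],[0,0,-0.6,0,0,0,0]]]'
```

```text
time: 6.95
position: [0.5853, -0.1307, 0.257]
orientation: [3.125, 0.098, 0.012]
ft_force: [5.3, -21.5, -0.9]
opening: 0.128
grasp_force: 31.8
```

```bash
python3 -m jog '[[[0,0,0.4,0,0,0,0],[35,0,0.4,0,0,0,0],[35,0,0.4,0,0,0,0],[35,0,0.4,0,0,0,0],[35,0,0.4,-2,0,0,0],[35,0,0.4,-5,0,0,0],[35,0,5,-10,0,0,0],[35,0,10,-13,0,0,0],[35,0,12,-13,0,0,0],[35,0,12,-13,0,0,0]]]'; python3 - <<'E'
from h import *
c=eyes.capture("wrist"); cv2.imwrite("pics/w2.png",c["color"])
s=monitor.observe();print(s["time"],s["position"])
for q,z in [("cup1_mid",.037),("pane_grip",.0835),("cup_floor",.01)]:
  for d in eyes.pinpoint("wrist",q): print(q,d["uv"],round(d["conf"],2),(onz(c,d["uv"],z)*1000).round(1))
for d in eyes.masks_of("wrist","cup1_mid"): print(d["bbox"],d["conf"])
for uv in [(280,210),(280,300)]: print(onz(c,uv,.064))
E
```

```text
time: 7.95
position: [0.5918, -0.2499, 0.3879]
orientation: [3.136, 0.093, 0.006]
ft_force: [-0.8, -1.2, -0.7]
opening: 0.354
grasp_force: 0.0
8.0 [ 0.59152526 -0.24793732  0.38566883]
cup1_mid [293.5, 159.4] 0.92 [ 611.7 -260.6   37. ]
cup1_mid [137.1, 194.5] 0.63 [ 568.4 -110.9   37. ]
pane_grip [139.0, 197.0] 0.97 [ 581.9 -131.6   83.5]
cup_floor [381.3, 401.6] 0.69 [ 288.3 -401.1   10. ]
cup_floor [521.7, 242.5] 0.56 [ 527.5 -522.3   10. ]
[260.8, 129.3, 329.8, 197.6] 0.61
[ 0.57002252 -0.25022932  0.064     ]
[ 0.47487716 -0.25567228  0.064     ]
```

View pics/w2.png

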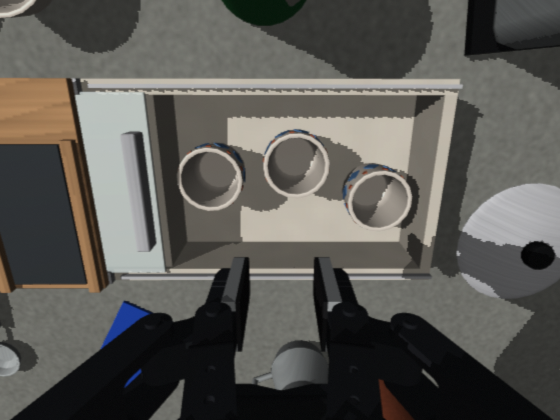

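```bash
python3 -m jog '[[[0,1,-5,0,0,0,0],[0,3,-10,0,0,0,0],[0,5,-15,0,0,0,0],[0,6.6,-19,0,0,0,0],[0,6.6,-20.4,3,0,0,0],[0,6.6,-20.4,7,0,0,0],[0,6.6,-20.4,10,0,0,0],[0,6.6,-20.4,11.5,0,0,0],[0,6.6,-20.4,12.2,0,0,0],[0,6.6,-20.4,12.2,0,0,0]]]';python3 - <<'E'
from h import *
c=eyes.capture("wrist"); cv2.imwrite("pics/w3.png",c["color"])
s=monitor.observe();print(s["time"],s["position"],s["ft_force"],s["opening"])
w2=None
E
```

```text
time: 9.2
position: [0.6444, -0.0383, 0.2622]
orientation: [-3.14, -0.099, 0.002]
ft_force: [0.7, 0.5, 0.4]
opening: 0.0
grasp_force: 0.0
9.25 [ 0.64498368 -0.03856562  0.2636652 ] [0.49952458 0.07270423 0.47601197] -0.002091858807443688
```

View pics/w3.png

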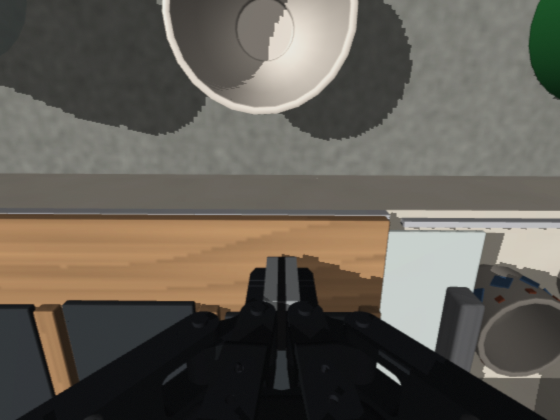

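```bash
python3 -m jog '[[[0,0,0,0.15,0,0,0],[0,0,0,0.3,0,0,0],[0,0,0,0.3,0,0,0],[0,0,0,0.3,0,0,0]]]';python3 -m jog '[[[0,0,0,0.1,0,0,0],[0,0,0,0.2,0,0,0],[0,0,0,0.2,0,0,0]]]'
```

```text
time: 9.65
position: [0.6448, -0.0388, 0.2603]
orientation: [3.14, 0.098, 0.001]
ft_force: [-0.7, 0.4, 0.5]
opening: -0.004
grasp_force: 0.0
time: 9.95
position: [0.6448, -0.0387, 0.2585]
orientation: [3.14, 0.099, 0.001]
ft_force: [-2.0, 0.4, 4.9]
opening: 0.007
grasp_force: 2.2
```

```bash
python3 -m jog '[[[0,0,0,-0.12,0,0,0],[0,-0.7,0,-0.12,0,0,0],[0,-1.4,0,-0.12,0,0,0],[0,-2.2,0,-0.12,0,0,0],[0,-3,0,-0.12,0,0,0],[0,-4,0,-0.12,0,0,0],[0,-5,0,-0.12,0,0,0],[0,-6,0,-0.12,0,0,0],[0,-6.8,0,-0.12,0,0,0],[0,-6.8,0,-0.12,0,0,0]]]';python3 -m jog '[[[0,0.5,0,0,0,0,0],[0,0.5,0,-4,0,0,0],[0,0.5,0,-9,0,0,0],[0,-4.5,0,-13,0,0,0],[85,-9.5,0,-15,0,0,0],[85,-14,0,-15,0,0,0],[85,-14,0,-15,0,0,0],[85,-14,0,-15,0,0,0]]]';python3 - <<'E'
from h import *
s=monitor.observe();print(s["time"],s["position"],s["ft_force"],s["opening"])
c=eyes.capture("wrist"); im=c["color"].astype(int); cv2.imwrite("pics/w4.png",c["color"])
E
```

```text
time: 10.95
position: [0.5757, -0.0429, 0.2588]
orientation: [-3.14, -0.098, 0.001]
ft_force: [-0.0, -0.6, 0.7]
opening: -0.002
grasp_force: 0.0
time: 11.75
position: [0.4362, -0.0517, 0.4101]
orientation: [3.139, 0.098, 0.005]
ft_force: [0.8, -0.3, -0.4]
opening: 0.682
grasp_force: 0.0
11.75 [ 0.43622324 -0.05171134  0.41011175] [ 0.84391639 -0.27029734 -0.40410151] 0.6817429991578989
```

View pics/w4.png

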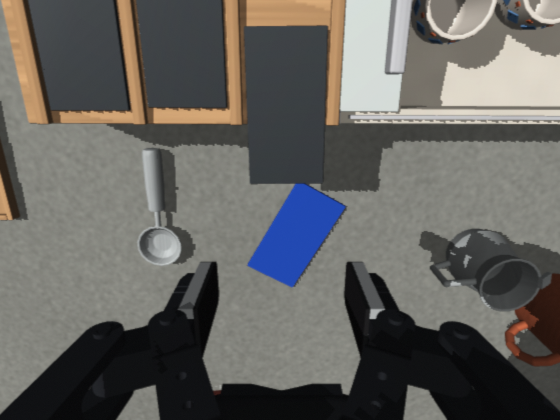

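```bash
cat > slates.py <<'E'
from h import *
c=eyes.capture("wrist"); im=c["color"].astype(int); s=monitor.observe()
m=((im.max(2)<75)&(im.max(2)-im.min(2)<22)).astype(np.uint8); m[250:]=0
m=cv2.morphologyEx(m,cv2.MORPH_OPEN,np.ones((5,5)))
cs,_=cv2.findContours(m,cv2.RETR_EXTERNAL,cv2.CHAIN_APPROX_NONE)
T=Ro.from_rotvec(s["orientation"]).as_matrix()
for k in cs:
    if cv2.contourArea(k)<3000: continue
    P=np.array([onz(c,p,.09)[:2] for p in k[:,0,:]])*1000
    (x,y),wh,a=cv2.minAreaRect(P.astype(np.float32))
    print(cv2.boundingRect(k),(round(x,1),round(y,1)),np.round(wh,1),round(a,1),"tool cm",(T.T@(np.array([x,y,90])/1000-s["position"])*100).round(2))
print(s["position"], "yaw",np.degrees(np.arctan2(T[1,0],T[0,0])))
E
python3 slates.py; python3 - <<'E'
from h import *
c=eyes.capture("wrist")
for uv in [(287,184),(287,27),(60,123),(238,124),(340,124),(320,110)]: print(uv,(onz(c,uv,.09 if uv[0]==287 else .085)*1000).round(1))
E
```

```text
(117, 27, 443, 164) (501.3, -96.6) [367.8 127.2] 88.4 tool cm [ 6.03  4.86 31.95]
(137, 0, 90, 109) (538.1, 31.7) [77.2 64.5] 3.5 tool cm [10.51 -7.71 31.95]
(36, 0, 94, 111) (532.4, 112.3) [78.7 68.2] 3.5 tool cm [ 10.44 -15.79  31.95]
[ 0.43762853 -0.05177482  0.40937932] yaw 3.595286592228369
(287, 184) [441.  -55.5  90. ]
(287, 27) [563.7 -47.2  90. ]
(60, 123) [480.7 137.4  85. ]
(238, 124) [489.  -11.2  85. ]
(340, 124) [494.3 -96.5  85. ]
(320, 110) [504.6 -78.6  85. ]
```

```bash
python3 -m jog '[[[88,2,0.2,3,0,0,0],[88,3.9,0.35,7,0,0,0],[88,3.9,0.35,10,0,0,0],[88,3.9,0.35,12.5,0,0,0],[88,3.9,0.35,14,0,0,0],[88,3.9,0.35,15,0,0,0],[88,3.9,0.35,15.9,0,0,0],[88,3.9,0.35,15.9,0,0,0],[88,3.9,0.35,15.9,0,0,0]]]' 50; python3 - <<'E'
from h import *
c=eyes.capture("side"); im=c["color"][180:320,180:360]; cv2.imwrite("pics/s5.png",cv2.resize(im,None,fx=4,fy=4,interpolation=cv2.INTER_CUBIC))
s=monitor.observe();print(s["position"],s["ft_force"],s["opening"])
E
```

```text
time: 12.8
position: [0.4767, -0.0529, 0.2508]
orientation: [3.14, 0.099, 0.002]
ft_force: [0.2, -0.3, -0.9]
opening: 0.887
grasp_force: 0.0
[ 0.47671846 -0.0528744   0.25112555] [ 0.39120422 -0.50894144  0.31638299] 0.8831159583078931
```

View pics/s5.png

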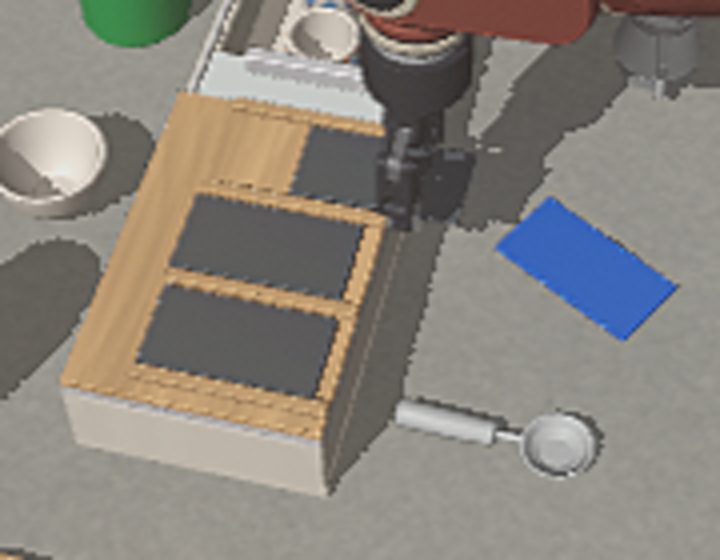

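```bash
python3 -m jog '[[[60,0,0,0,0,0,0],[60,0,0,0,0,0,0],[60,0,0,0,0,0,0],[60,0,0,0,0,0,0],[60,0,0,0,0,0,0]]]' 50; python3 -m jog '[[[60,0,0,-0.2,0,0,0],[60,0,0,-0.5,0,0,0],[60,0,0,-1,0,0,0],[60,-1,0,-2,0,0,0],[60,-2,0,-3,0,0,0],[60,-2,0,-3,0,0,0]]]'; python3 - <<'E'
from h import *
c=eyes.capture("side"); im=c["color"][180:320,180:360]; cv2.imwrite("pics/s6.png",cv2.resize(im,None,fx=4,fy=4,interpolation=cv2.INTER_CUBIC))
c=eyes.capture("wrist");cv2.imwrite("pics/w6.png",c["color"])
E
```

```text
time: 13.35
position: [0.4767, -0.0529, 0.2516]
orientation: [3.139, 0.099, 0.003]
ft_force: [-2.3, 0.6, 6.2]
opening: 0.729
grasp_force: 53.4
time: 13.95
position: [0.4561, -0.0541, 0.2812]
orientation: [3.139, 0.098, 0.004]
ft_force: [-0.3, -0.1, -0.1]
opening: 0.726
grasp_force: 54.8
```

View pics/s6.png

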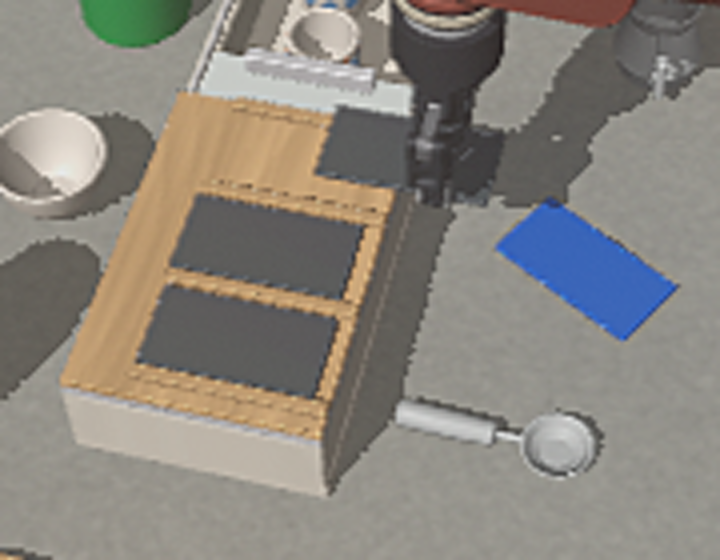

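```bash
python3 -m jog '[[[60,-1,0,-3,0,0,0],[60,-1,-2,-6,0,0,-3],[60,0,-6,-8,0,0,-9],[60,1,-10,-8,0,0,-15],[60,3,-14,-8,0,0,-21],[60,5,-18,-8,0,0,-27],[60,7,-22,-8,0,0,-33],[60,9,-26,-8,0,0,-39],[60,11,-30,-8,0,0,-45],[60,11,-30,-8,0,0,-45]]]';python3 - <<'E'
from h import *
s=monitor.observe();T=Ro.from_rotvec(s["orientation"]).as_matrix();print(s["time"],s["position"],s["opening"],T.T@(np.array([.6154,.3303,.361])-s["position"])*100,np.degrees(np.arctan2(T[1,0],T[0,0])))
E
```

```text
time: 15.05
position: [0.5483, 0.2564, 0.3582]
orientation: [-2.858, -1.301, 0.001]
ft_force: [0.3, -0.6, -1.8]
opening: 0.73
grasp_force: 55.3
15.05 [0.54829801 0.25643775 0.35816487] 0.7296903107144548 [ 9.97689342  0.20820124 -0.28588873] 48.944077647021125
```

```bash
python3 -m jog '[[[60,1.5,0,0,0,0,-6],[60,3,0,0,0,0,-12],[60,4.5,0.1,0,0,0,-18],[60,6,0.1,0,0,0,-24],[60,7.5,0.2,0,0,0,-30],[60,9,0.2,0,0,0,-36],[60,10,0.2,0,0,0,-42],[60,10,0.2,0,0,0,-45],[60,10,0.2,0,0,0,-45],[60,10,0.2,0,0,0,-45]]]';python3 - <<'E'
from h import *
s=monitor.observe();T=Ro.from_rotvec(s["orientation"]).as_matrix();print(s["position"],s["opening"],np.degrees(np.arctan2(T[1,0],T[0,0])))
c=eyes.capture("wrist");cv2.imwrite("pics/w7.png",c["color"])
for d in eyes.pinpoint("wrist","tray"): print(d, onz(c,d["uv"],0))
for x in (-.165,.165):
  for y in (-.088,.088): print(proj(c,np.array([.514+x*.998-y*.063,.35+x*.063+y*.998,.012])))
E
```

```text
time: 16.05
position: [0.6149, 0.3257, 0.359]
orientation: [-2.152, -2.288, 0.002]
ft_force: [0.2, 0.3, -0.8]
opening: 0.728
grasp_force: 55.3
[0.61485248 0.3257229  0.35899118] 0.7280958371475619 93.50524565342087
{'uv': [179.0, 142.8], 'conf': 0.91} [0.51581234 0.35254477 0.        ]
[ 18.6120722  235.30173399]
[-33.96428836  43.3644861 ]
[346.85879702 234.57975845]
[359.3332754   42.15665572]
```

View pics/w7.png

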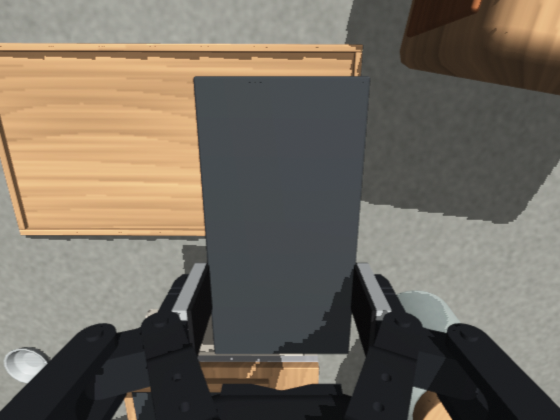

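```bash
python3 -m jog '[[[60,0.4,0,3,0,0,0],[60,0.4,0,7,0,0,0],[60,0.4,0,11,0,0,0],[60,0.4,0,14,0,0,0],[60,0.4,0,16.5,0,0,0],[60,0.4,0,17.5,0,0,0],[60,0.4,0,18,0,0,0],[60,0.4,0,18,0,0,0]]]';python3 -m jog '[[[60,0,0,0.1,0,0,0],[60,0,0,0.2,0,0,0],[60,0,0,0.3,0,0,0],[60,0,0,0.3,0,0,0]]]'
```

```text
time: 16.95
position: [0.6148, 0.33, 0.1804]
orientation: [2.151, 2.29, 0.001]
ft_force: [0.2, -0.4, -0.3]
opening: 0.726
grasp_force: 55.3
time: 17.35
position: [0.6147, 0.3301, 0.1774]
orientation: [2.15, 2.29, 0.001]
ft_force: [-1.5, -0.6, -1.2]
opening: 0.726
grasp_force: 55.3
```

```bash
python3 -m jog '[[[60,0,0,0.15,0,0,0],[60,0,0,0.3,0,0,0],[60,0,0,0.3,0,0,0]]]';python3 -m jog '[[[60,0,0,0.1,0,0,0],[60,0,0,0.15,0,0,0],[60,0,0,0.15,0,0,0]]]'
```

```text
time: 17.65
position: [0.6147, 0.3301, 0.1741]
orientation: [2.151, 2.29, 0.0]
ft_force: [0.3, -0.8, 1.1]
opening: 0.725
grasp_force: 56.1
time: 17.95
position: [0.6148, 0.3301, 0.174]
orientation: [2.15, 2.29, -0.001]
ft_force: [-4.3, -2.4, 6.9]
opening: 0.724
grasp_force: 60.1
```

```bash
python3 -m jog '[[[86,0,0,-0.1,0,0,0],[86,0,0,-0.1,0,0,0],[86,0,0,-0.1,0,0,0],[86,0,0,-0.1,0,0,0],[86,0,0,-1,0,0,0],[86,0,0,-4,0,0,0],[86,0,0,-8,0,0,0],[50,-3,0,-12,0,0,5],[0,-7.5,0.2,-14,0,0,13],[0,-12,0.5,-14,0,0,21]]]' 50;python3 - <<'E'
from h import *
s=monitor.observe();T=Ro.from_rotvec(s["orientation"]).as_matrix();print(s["position"],s["opening"],T.T@(np.array([.646,.0386,.2618])-s["position"])*100,np.degrees(np.arctan2(T[1,0],T[0,0])))
c=eyes.capture("scene");cv2.imwrite("pics/c8.png",c["color"][100:300,220:460])
E
```

```text
time: 18.95
position: [0.6283, 0.2102, 0.3191]
orientation: [2.532, 1.852, 0.015]
ft_force: [1.6, -0.5, 0.6]
opening: 0.351
grasp_force: 0.0
[0.62827933 0.21019892 0.31910223] 0.3512804608274702 [-15.84685723   6.83267938   5.71219409] 72.37918528051999
```

```bash
python3 - <<'E'
import cv2
i=cv2.imread("pics/c8.png");cv2.imwrite("pics/c8b.png",cv2.resize(i,None,fx=3,fy=3))
E
```

```text
(no output)
```

View pics/c8b.png

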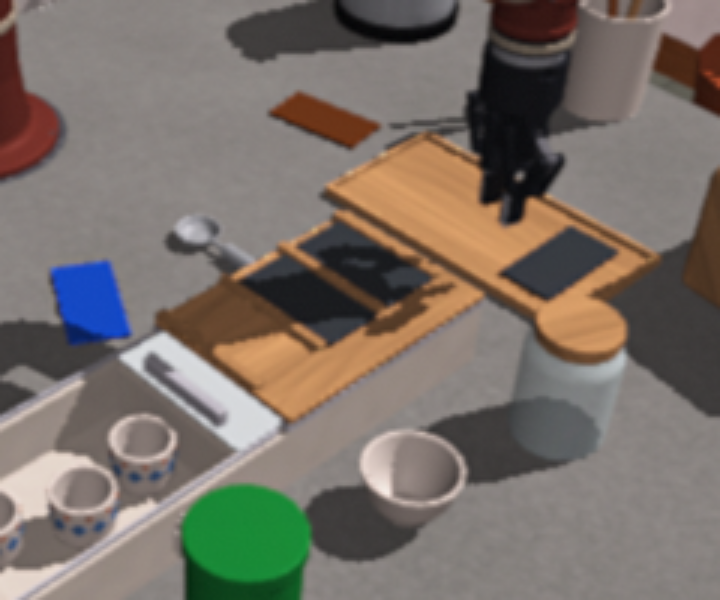

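```bash
python3 -m jog '[[[0,-3,1.3,-1,0,0,8.5],[0,-6,2.6,-1,0,0,17],[0,-9,3.9,0,0,0,25.5],[0,-12,5.2,0,0,0,34],[0,-14,6,0,0,0,42.5],[0,-15.8,6.8,1,0,0,51],[0,-15.8,6.8,2,0,0,59.5],[0,-15.8,6.8,3.5,0,0,68],[0,-15.8,6.8,4.5,0,0,68.8],[0,-15.8,6.8,4.5,0,0,68.8]]]';python3 - <<'E'
from h import *
s=monitor.observe();T=Ro.from_rotvec(s["orientation"]).as_matrix();print(s["position"],s["opening"],T.T@(np.array([.646,.0386,.2605])-s["position"])*100,np.degrees(np.arctan2(T[1,0],T[0,0])))
E
```

```text
time: 20.0
position: [0.6439, 0.0396, 0.2654]
orientation: [-3.139, -0.109, 0.006]
ft_force: [-0.4, -1.1, -0.5]
opening: -0.0
grasp_force: 0.0
[0.64394072 0.03963079 0.2654136 ] -7.535768526712242e-05 [0.20008093 0.11733184 0.49057844] 3.970535495124347
```

```bash
python3 -m jog '[[[0,0.2,0,0.3,0,0,-0.3],[0,0.2,0,0.5,0,0,-0.3],[0,0.2,0,0.6,0,0,-0.3],[0,0.2,0,0.6,0,0,-0.3]]]'
```

```text
time: 20.4
position: [0.6468, 0.0397, 0.2617]
orientation: [3.14, 0.113, 0.001]
ft_force: [0.7, 0.7, 0.8]
opening: -0.0
grasp_force: 0.0
```

```bash
python3 -m jog '[[[0,0,0,0.15,0,0,0.5],[0,0,0,0.25,0,0,0.5],[0,-0.7,0,0.25,0,0,0.5],[0,-1.4,0,0.25,0,0,0.5],[0,-2.2,0,0.25,0,0,0.5],[0,-3.2,0,0.25,0,0,0.5],[0,-4.2,0,0.25,0,0,0.5],[0,-5.2,0,0.25,0,0,0.5],[0,-6.2,0,0.25,0,0,0.5],[0,-7,0,0.25,0,0,0.5]]]';python3 -m jog '[[[0,-0.3,0,0,0,0,0],[0,-0.5,0,0,0,0,0],[0,-0.5,0,0,0,0,0]]]'
```

```text
time: 21.4
position: [0.5759, 0.0345, 0.259]
orientation: [3.14, 0.099, 0.0]
ft_force: [0.4, 0.0, 0.7]
opening: -0.0
grasp_force: 0.2
time: 21.7
position: [0.5718, 0.0342, 0.2589]
orientation: [3.14, 0.099, -0.0]
ft_force: [1.3, 0.6, 0.3]
opening: -0.001
grasp_force: 0.0
```

```bash
python3 -m jog '[[[0,0.5,0,0,0,0,0],[0,0.5,0,-4,0,0,0],[0,0.5,0,-9,0,0,0],[0,-4.5,0,-13,0,0,0],[85,-9.5,0,-15,0,0,0],[85,-14,0,-15,0,0,0],[85,-14,0,-15,0,0,0],[85,-14,0,-15,0,0,0]]]';python3 slates.py
```

```text
time: 22.5
position: [0.4313, 0.0255, 0.4099]
orientation: [3.14, 0.098, 0.005]
ft_force: [-0.2, -0.1, -0.0]
opening: 0.684
grasp_force: 0.0
(188, 23, 372, 166) (495.5, -48.8) [309.1 128.5] 87.1 tool cm [ 5.79  7.8  31.97]
(134, 0, 91, 110) (531.9, 111.1) [78.  64.3] 3.5 tool cm [10.43 -7.93 31.98]
[0.43217148 0.02545305 0.40957835] yaw 3.5874948121980568
```

```bash
python3 - <<'E'
from h import *
c=eyes.capture("wrist"); im=c["color"].astype(int)
for r in (60,145,160,172): 
    d=np.where(im[r].max(1)<60)[0]; print(r,[ (g[0],g[-1]) for g in np.split(d,np.where(np.diff(d)>1)[0]+1) if len(g)>15], im[r,235:345:5].max(1))
print(im[100:200:4,285].max(1), im[170:200,285].max(1))
E
```

```text
60 [] [169 100  66  66  67  66  67  67  66  67  66  66  65  66  65  66  64  65
  59 184 175 109]
145 [] [74 63 66 63 63 62 63 62 62 62 62 61 62 63 63 61 62 62 64 63 67 65]
160 [] [ 63  64 127  61  61  62  61  62  62  61  62  61  61  62  61  61  61  61
  66  64  64  65]
172 [] [ 64  64 129  61  61  60  60  60  60  60  60  60  60  60  60  61  60  57
  64  61  64  64]
[ 64  64  63  64  63  63  63  63  63  62  62  62  62  61  62  62  61  61
  60  60  60 125 126 124 124] [ 61  60  60  60  60  61  60  61  60  61  60  65  81 123 125 125 124 125
 126 126 126 124 124 124 125 124 124 125 126 126]
```

```bash
python3 - <<'E'
from h import *
c=eyes.capture("wrist"); im=c["color"].astype(int); s=monitor.observe()
T=Ro.from_rotvec(s["orientation"]).as_matrix()
for r in (60,160):
  print(r, im[r,240:252].max(1), im[r,316:332].max(1), im[r,316:332].tolist()[::3])
for uv in [(285,181.5),(247,165),(323.5,165)]:
  p=onz(c,uv,.09); print(p, T.T@(p-s["position"])*100)
print(s["position"])
E
```

```text
60 [ 99 101 100  89  66  66  66  65  66  66  66  65] [ 65  65  65  65  66  65  65  64  62  53  61 113 168 182 183 183] [[65, 63, 58], [65, 63, 58], [65, 63, 58], [50, 51, 53], [90, 128, 168], [100, 142, 183]]
160 [ 64  63  63  66  94 125 118  89  64  60  60  60] [61 60 61 61 61 55 51 62 64 65 65 65 64 63 62 63] [[61, 57, 54], [61, 57, 54], [50, 51, 50], [61, 65, 65], [60, 64, 63], [59, 62, 63]]
[0.43819294 0.02363748 0.09      ] [ 0.50464458  0.21410313 31.89310967]
[0.45074739 0.05702313 0.09      ] [ 1.967291   -3.0390224  31.89332579]
[ 0.45479072 -0.00826469  0.09      ] [ 1.96078306  3.50226523 31.89295664]
[0.43301602 0.02543894 0.4089311 ]
```

```bash
python3 -m jog '[[[88,2,0.1,3,0,0,0],[88,3.9,0.17,7,0,0,0],[88,3.9,0.17,10,0,0,0],[88,3.9,0.17,12.5,0,0,0],[88,3.9,0.17,14,0,0,0],[88,3.9,0.17,15,0,0,0],[88,3.9,0.17,15.8,0,0,0],[88,3.9,0.17,15.8,0,0,0],[88,3.9,0.17,15.8,0,0,0]]]' 50; python3 -m jog '[[[60,0,0,0,0,0,0],[60,0,0,0,0,0,0],[60,0,0,0,0,0,0],[60,0,0,0,0,0,0],[60,0,0,-0.2,0,0,0],[60,0,0,-0.5,0,0,0],[60,0,0,-1,0,0,0],[60,-1,0,-2,0,0,0],[60,-2,0,-3,0,0,0],[60,-2,0,-3,0,0,0]]]'
```

```text
time: 23.55
position: [0.4718, 0.0262, 0.2515]
orientation: [3.14, 0.099, 0.002]
ft_force: [-0.4, 0.3, 0.2]
opening: 0.879
grasp_force: 0.0
time: 24.55
position: [0.4511, 0.0249, 0.2821]
orientation: [3.14, 0.099, 0.004]
ft_force: [0.9, -1.1, -1.2]
opening: 0.726
grasp_force: 54.7
```

```bash
python3 -m jog '[[[60,-1,0,-3,0,0,0],[60,-1,-2,-6,0,0,-4],[60,-0.5,-5,-8,0,0,-11],[60,0,-8,-8,0,0,-18],[60,1,-11,-8,0,0,-25],[60,2,-14,-8,0,0,-32],[60,3,-17,-8,0,0,-39],[60,4,-20,-8,0,0,-46],[60,5,-23,-8,0,0,-53],[60,5,-23,-8,0,0,-53]]]';python3 - <<'E'
from h import *
s=monitor.observe();T=Ro.from_rotvec(s["orientation"]).as_matrix();print(s["time"],s["position"],s["opening"],T.T@(np.array([.5167,.3215,.361])-s["position"])*100,np.degrees(np.arctan2(T[1,0],T[0,0])))
E
```

```text
time: 25.55
position: [0.4872, 0.2603, 0.3602]
orientation: [-2.762, -1.495, 0.0]
ft_force: [-0.7, -0.7, -1.1]
opening: 0.726
grasp_force: 55.2
25.55 [0.48723253 0.26030961 0.36018234] 0.7262150473955759 [ 6.73465601 -0.87804399 -0.07800477] 56.85828919967642
```

```bash
python3 -m jog '[[[60,1,-0.2,0,0,0,-7],[60,2.5,-0.4,0,0,0,-14],[60,4,-0.6,0,0,0,-21],[60,5.5,-0.8,0,0,0,-28],[60,6.6,-0.88,2,0,0,-35],[60,6.6,-0.88,6,0,0,-37],[60,6.6,-0.88,10,0,0,-37],[60,6.6,-0.88,13,0,0,-37],[60,6.6,-0.88,16,0,0,-37],[60,6.6,-0.88,17,0,0,-37]]]'; python3 -m jog '[[[60,0,0,0.5,0,0,0],[60,0,0,0.8,0,0,0],[60,0,0,1.1,0,0,0],[60,0,0,1.3,0,0,0],[60,0,0,1.3,0,0,0]]]'
```

```text
time: 26.55
position: [0.5141, 0.3162, 0.1863]
orientation: [-2.15, -2.287, 0.011]
ft_force: [-1.0, -0.1, -1.4]
opening: 0.727
grasp_force: 55.2
time: 27.05
position: [0.516, 0.3178, 0.1787]
orientation: [2.15, 2.29, 0.002]
ft_force: [0.1, 0.4, -1.0]
opening: 0.722
grasp_force: 55.2
```

```bash
python3 -m jog '[[[60,0.35,0,0.1,0,0,0],[60,0.35,0,0.3,0,0,0],[60,0.35,0,0.5,0,0,0],[60,0.35,0,0.55,0,0,0],[60,0.35,0,0.55,0,0,0]]]'
```

```text
time: 27.55
position: [0.5158, 0.3215, 0.174]
orientation: [-2.15, -2.29, 0.0]
ft_force: [-4.2, -1.1, 8.3]
opening: 0.726
grasp_force: 60.1
```

```bash
python3 -m jog '[[[86,0,0,-0.1,0,0,0],[86,0,0,-0.1,0,0,0],[86,0,0,-0.1,0,0,0],[86,0,0,-0.1,0,0,0],[86,0,0,-1,0,0,0],[86,0,0,-4,0,0,0],[86,0,0,-8,0,0,0],[50,-3,1,-12,0,0,6],[0,-6,3,-14,0,0,14],[0,-9,4.5,-14,0,0,22]]]' 50;python3 -m jog '[[[0,0,0,0,0,0,8.5],[0,0,0,0,0,0,17],[0,0,0,0,0,0,25.5],[0,0,0,0,0,0,34],[0,0,0,0,0,0,42.5],[0,0,0,0,0,0,51],[0,0,0,0,0,0,59.5],[0,0,0,0,0,0,68],[0,0,0,0,0,0,68]]]';python3 - <<'E'
from h import *
s=monitor.observe();T=Ro.from_rotvec(s["orientation"]).as_matrix();print(s["position"],s["opening"],T.T@(np.array([.639,.1195,.2595])-s["position"])*100,np.degrees(np.arctan2(T[1,0],T[0,0])))
E
```

```text
time: 28.55
position: [0.568, 0.2337, 0.3189]
orientation: [2.549, 1.829, 0.015]
ft_force: [1.3, -0.1, -0.1]
opening: 0.351
grasp_force: 0.0
time: 29.45
position: [0.566, 0.2341, 0.313]
orientation: [-3.14, -0.099, -0.001]
ft_force: [0.3, -0.5, -0.4]
opening: 0.0
grasp_force: 0.0
[0.56603194 0.23408255 0.31298611] 0.00024421169089350623 [ 6.55664676 11.89636765  5.35064822] 3.61718565440269
```

```bash
python3 -m jog '[[[0,2.5,4,0,0,0,0],[0,5,8,0,0,0,0],[0,6.55,11,1,0,0,0],[0,6.55,11.9,2.5,0,0,0],[0,6.55,11.9,4,0,0,0],[0,6.55,11.9,5,0,0,0],[0,6.55,11.9,5.3,0,0,0],[0,6.55,11.9,5.3,0,0,0]]]';python3 - <<'E'
from h import *
s=monitor.observe();p=s["position"];print(p,p[0]*.998+p[1]*.063,s["ft_force"])
E
```

```text
time: 30.25
position: [0.6381, 0.1209, 0.2588]
orientation: [-3.14, -0.103, 0.002]
ft_force: [-0.6, -0.6, -0.3]
opening: -0.001
grasp_force: 0.0
[0.63808968 0.12086174 0.2587938 ] 0.6444277890725197 [-0.62839821 -0.55012715 -0.25422866]
```

```bash
python3 -m jog '[[[0,-0.7,0,0,0,0,0],[0,-1.4,0,0,0,0,0],[0,-2.2,0,0,0,0,0],[0,-3.1,0,0,0,0,0],[0,-4,0,0,0,0,0],[0,-5,0,0,0,0,0],[0,-6,0,0,0,0,0],[0,-6.8,0,0,0,0,0],[0,-7.2,0,0,0,0,0],[0,-7.2,0,0,0,0,0]]]';python3 -m jog '[[[0,0.5,0,0,0,0,0],[0,0.5,0,-4,0,0,0],[0,0.5,0,-9,0,0,0],[0,-4.5,0,-13,0,0,0],[85,-9.5,0,-15,0,0,0],[85,-14,0,-15,0,0,0],[85,-14,0,-15,0,0,0],[85,-14,0,-15,0,0,0]]]';python3 - <<'E'
from h import *
c=eyes.capture("wrist"); im=c["color"].astype(int); s=monitor.observe()
cv2.imwrite("pics/w9.png",c["color"])
T=Ro.from_rotvec(s["orientation"]).as_matrix()
print(im[165:200,285].max(1))
for r in (60,160):
  print(r, im[r,236:256].max(1), im[r,310:334].max(1))
for uv in [(285,181.5),(247,160),(322,160)]:
  p=onz(c,uv,.09); print(p, T.T@(p-s["position"])*100)
print(s["position"])
E
```

```text
time: 31.25
position: [0.5665, 0.1149, 0.2595]
orientation: [3.14, 0.099, -0.0]
ft_force: [-0.6, 0.6, 0.5]
opening: 0.0
grasp_force: 0.0
time: 32.05
position: [0.4264, 0.1062, 0.4105]
orientation: [-3.14, -0.099, -0.005]
ft_force: [-0.4, -0.5, -0.0]
opening: 0.68
grasp_force: 0.0
[ 61  61  61  60  61  60  61  60  60  60  60  59  59  59  60  61  66  88
 126 129 129 129 128 129 127 128 128 126 126 125 126 128 129 130 129]
60 [172 170 168 157 119  74  87  95  96  84  64  66  66  67  67  67  66  67
  67  66] [ 65  66  66  65  66  65  65  65  65  65  65  65  65  66  65  64  59  55
  70  96 145 181 183 185]
160 [127 128 131 132 133 131 129 128 127 126 127 128 128 111  76  62  61  61
  61  61] [61 60 60 61 61 61 60 61 61 60 60 61 60 54 52 63 65 65 64 63 61 62 62 63]
[0.4321422  0.10442736 0.09      ] [ 0.39653711  0.2040491  32.01691022]
[0.44908273 0.13809859 0.09      ] [ 2.29882687 -3.04996506 32.0213331 ]
[0.45306963 0.07410991 0.09      ] [ 2.29462455  3.3613096  32.02108093]
[0.42733497 0.10615706 0.4101594 ]
```

```bash
python3 -m jog '[[[88,2,0.15,3,0,0,0],[88,3.9,0.3,7,0,0,0],[88,3.9,0.3,10,0,0,0],[88,3.9,0.3,12.5,0,0,0],[88,3.9,0.3,14,0,0,0],[88,3.9,0.3,15,0,0,0],[88,3.9,0.3,15.8,0,0,0],[88,3.9,0.3,15.85,0,0,0],[88,3.9,0.3,15.85,0,0,0]]]' 50; python3 -m jog '[[[60,0,0,0,0,0,0],[60,0,0,0,0,0,0],[60,0,0,0,0,0,0],[60,0,0,0,0,0,0],[60,0,0,-0.2,0,0,0],[60,0,0,-0.5,0,0,0],[60,0,0,-1,0,0,0],[60,-1,0,-2,0,0,0],[60,-2,0,-3,0,0,0],[60,-2,0,-3,0,0,0]]]'
```

```text
time: 33.0
position: [0.4669, 0.1056, 0.2518]
orientation: [-3.14, -0.099, -0.002]
ft_force: [0.2, 0.1, 0.5]
opening: 0.88
grasp_force: 0.0
time: 34.0
position: [0.4463, 0.1044, 0.2822]
orientation: [-3.14, -0.099, -0.004]
ft_force: [0.5, 0.6, -0.0]
opening: 0.721
grasp_force: 54.7
```

```bash
python3 -m jog '[[[60,-1,0,-3,0,0,0],[60,-1,-1,-6,0,0,-4],[60,-1,-3,-8,0,0,-11],[60,-1,-6,-8,0,0,-18],[60,-1.2,-9,-8,0,0,-25],[60,-1.3,-12,-8,0,0,-32],[60,-1.4,-15,-8,0,0,-39],[60,-1.5,-17,-8,0,0,-46],[60,-1.6,-19,-8,0,0,-53],[60,-1.6,-21.3,-8,0,0,-60]]]';python3 -m jog '[[[60,0,0,0,0,0,-7],[60,0,0,0,0,0,-14],[60,0,0,0,0,0,-21],[60,0,0,0,0,0,-28],[60,0,0,0,0,0,-30],[60,0,0,0,0,0,-30],[60,0,0,0,0,0,-30]]]';python3 - <<'E'
from h import *
s=monitor.observe();T=Ro.from_rotvec(s["orientation"]).as_matrix();print(s["time"],s["position"],s["opening"],T.T@(np.array([.4169,.3161,.174])-s["position"])*100,np.degrees(np.arctan2(T[1,0],T[0,0])))
E
```

```text
time: 35.0
position: [0.4171, 0.3169, 0.3602]
orientation: [2.666, 1.662, -0.001]
ft_force: [0.2, 0.9, -0.8]
opening: 0.721
grasp_force: 55.3
time: 35.7
position: [0.4173, 0.3159, 0.3605]
orientation: [-2.151, -2.289, 0.001]
ft_force: [0.4, 0.2, -1.1]
opening: 0.724
grasp_force: 55.3
35.7 [0.41725177 0.31594412 0.3604621 ] 0.7238123001350819 [ 0.02144785 -0.02632751 18.64621849] 93.54907474223295
```

```bash
python3 -m jog '[[[60,0,0,3,0,0,0],[60,0,0,7,0,0,0],[60,0,0,11,0,0,0],[60,0,0,14,0,0,0],[60,0,0,16.5,0,0,0],[60,0,0,17.5,0,0,0],[60,0,0,18,0,0,0],[60,0,0,18.3,0,0,0],[60,0,0,18.5,0,0,0],[60,0,0,18.65,0,0,0]]]';python3 -m jog '[[[60,0,0,0.05,0,0,0],[60,0,0,0.05,0,0,0]]]'
```

```text
time: 36.7
position: [0.4177, 0.3163, 0.1756]
orientation: [2.15, 2.29, 0.004]
ft_force: [0.4, 0.2, -1.9]
opening: 0.728
grasp_force: 55.3
time: 36.9
position: [0.4173, 0.316, 0.1744]
orientation: [2.15, 2.29, 0.001]
ft_force: [-0.2, -0.3, -1.6]
opening: 0.722
grasp_force: 55.3
```

```bash
python3 -m jog '[[[60,0,0,0.1,0,0,0],[60,0,0,0.1,0,0,0],[86,0,0,0.05,0,0,0],[86,0,0,0.05,0,0,0],[86,0,0,0.05,0,0,0],[86,0,0,-1,0,0,0],[86,0,0,-4,0,0,0],[86,0,3,-8,0,0,0],[86,-3,7,-13,0,0,0],[86,-6,10,-18,0,0,0]]]';python3 -m jog '[[[86,0,0,-5,0,0,0],[86,0,0,-6,0,0,0],[86,0,0,-6,0,0,0]]]';cat > tray.py <<'E'
from h import *
c=eyes.capture("wrist"); cv2.imwrite("pics/tr.png",c["color"]); im=c["color"].astype(int)
m=((im.max(2)<85)&(im.max(2)-im.min(2)<22)).astype(np.uint8); m[260:]=0
m=cv2.morphologyEx(m,cv2.MORPH_OPEN,np.ones((5,5)))
cs,_=cv2.findContours(m,cv2.RETR_EXTERNAL,cv2.CHAIN_APPROX_NONE)
for k in cs:
    if cv2.contourArea(k)<2500: continue
    P=np.array([onz(c,p,.011)[:2] for p in k[:,0,:]])*1000
    print(cv2.boundingRect(k),cv2.minAreaRect(P.astype(np.float32)))
print([ (d,onz(c,d["uv"],0)) for d in eyes.pinpoint("wrist","tray")],monitor.observe()["position"])
E
python3 tray.py
```

```text
time: 37.9
position: [0.5029, 0.2772, 0.3291]
orientation: [2.149, 2.291, 0.001]
ft_force: [0.9, 0.0, -0.8]
opening: 0.86
grasp_force: 0.0
time: 38.2
position: [0.5028, 0.2775, 0.3909]
orientation: [2.149, 2.288, 0.01]
ft_force: [-0.7, -0.3, 0.9]
opening: 0.864
grasp_force: 0.0
(359, 31, 79, 133) ((613.1458129882812, 355.6568908691406), (64.08332061767578, 123.36474609375), 3.4458353519439697)
(262, 31, 69, 133) ((514.5897827148438, 349.39398193359375), (63.354148864746094, 123.27384185791016), 2.914806604385376)
(156, 31, 73, 133) ((416.924560546875, 343.471435546875), (63.50412368774414, 123.4386978149414), 2.677628755569458)
(458, 0, 102, 171) ((735.829833984375, 371.93634033203125), (109.93832397460938, 156.3170623779297), 3.615823268890381)
[({'uv': [209.9, 371.8], 'conf': 0.75}, array([ 0.42838519, -0.00162066,  0.        ]))] [0.50162101 0.27746095 0.38576355]
```

View pics/tr.png

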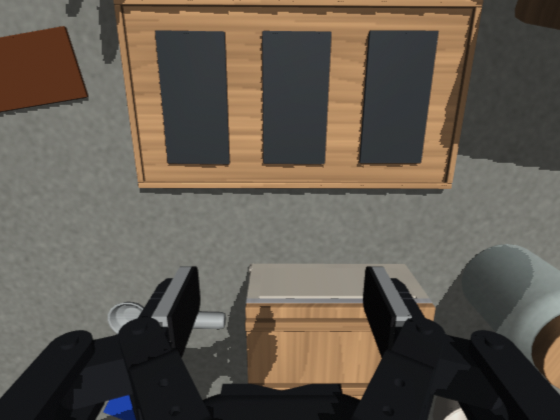

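```bash
python3 -m jog '[[[86,-4.5,0.5,0,0,0,0],[86,-9.5,1,0,0,0,0],[86,-14.5,1.5,0,0,0,0],[86,-19.5,2.3,0,0,0,0],[86,-24.5,3,0,0,0,0],[86,-29.5,3.7,0,0,0,0],[86,-34,4.4,0,0,0,0],[86,-39,5,0,0,0,0],[86,-44,5.6,0,0,0,0],[86,-48,5.8,0,0,0,0]]]';python3 -m jog '[[[86,0,0,0,0,0,0],[86,0,0,0,0,0,0],[86,0,0,0,0,0,0]]]';cat > cups.py <<'E'
from h import *
c=eyes.capture("wrist"); cv2.imwrite("pics/cu.png",c["color"]); s=monitor.observe()
T=Ro.from_rotvec(s["orientation"]).as_matrix()
for d in eyes.pinpoint("wrist","cup1_mid"):
    p=onz(c,d["uv"],.037); print("mid",np.round(d["uv"]),round(d["conf"],2),(p*1000).round(1),"tool cm",(T.T@(p-s["position"])*100).round(2))
g=cv2.medianBlur(cv2.cvtColor(c["color"],cv2.COLOR_BGR2GRAY),3)
h=cv2.HoughCircles(g,cv2.HOUGH_GRADIENT_ALT,1,40,param1=200,param2=.8,minRadius=24,maxRadius=48)
if h is not None:
  for u,v,r in h.reshape(-1,h.shape[-1])[:,:3]:
    p=onz(c,(u,v),.064); q=onz(c,(u+r,v),.064); print("rim",(round(u),round(v),round(r)),(p*1000).round(1),"r mm",round(1000*np.linalg.norm(q-p),1),"tool cm",(T.T@(p-s["position"])*100).round(2))
print(s["time"],s["position"],np.degrees(np.arctan2(T[1,0],T[0,0])))
E
python3 cups.py
```

```text
time: 39.3
position: [0.5898, -0.1999, 0.3833]
orientation: [-2.148, -2.286, 0.003]
ft_force: [0.2, 0.6, 0.0]
opening: 0.861
grasp_force: 0.0
time: 39.6
position: [0.5899, -0.1966, 0.3849]
orientation: [-2.147, -2.289, 0.001]
ft_force: [0.1, -0.0, -0.3]
opening: 0.861
grasp_force: 0.0
mid [296. 245.] 0.61 [ 608.4 -264.    37. ] tool cm [-6.91  1.47 34.83]
rim (288, 175, 31) [ 594.7 -184.6   64. ] r mm 26.9 tool cm [ 1.1   0.6  32.14]
rim (301, 255, 28) [ 612.3 -261.    64. ] r mm 26.1 tool cm [-6.63  1.87 32.13]
rim (51, 246, 33) [ 378.6 -266.7   64. ] r mm 31.2 tool cm [ -5.69 -21.49  32.18]
rim (266, 326, 27) [ 583.4 -343.4   64. ] r mm 27.0 tool cm [-14.67  -1.55  32.13]
39.65 [ 0.59000517 -0.1964018   0.38542446] 93.70015090841262
```

View pics/cu.png

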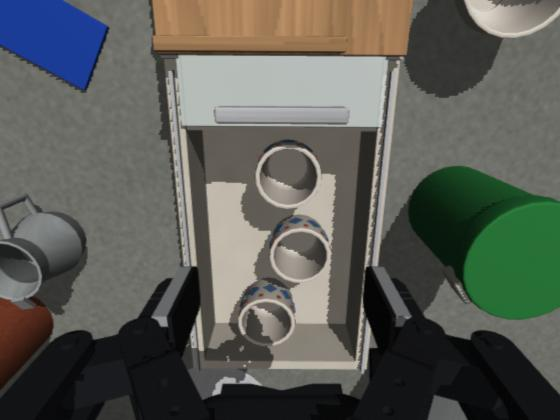

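```bash
python3 -m jog '[[[88,1.1,0.6,3,0,0,0],[88,1.1,0.6,7,0,0,0],[88,1.1,0.6,11,0,0,0],[88,1.1,0.6,14,0,0,0],[88,1.1,0.6,16.5,0,0,0],[88,1.1,0.6,17.8,0,0,0],[88,1.1,0.6,18.2,0,0,0],[88,1.1,0.6,18.2,0,0,0]]]' 30; python3 -m jog '[[[55,0,0,0,0,0,0],[55,0,0,0,0,0,0],[55,0,0,0,0,0,0],[55,0,0,0,0,0,0],[55,0,0,0,0,0,0],[55,0,0,0,0,0,0]]]'
```

```text
time: 40.5
position: [0.5958, -0.1862, 0.2052]
orientation: [2.149, 2.291, 0.0]
ft_force: [-0.3, 0.0, 0.2]
opening: 0.883
grasp_force: 0.0
time: 41.1
position: [0.5962, -0.1871, 0.2072]
orientation: [2.149, 2.288, 0.001]
ft_force: [-3.2, -0.1, 7.0]
opening: 0.664
grasp_force: 31.4
```

```bash
python3 -m jog '[[[55,0,0,-1,0,0,0],[55,0,0,-4,0,0,0],[55,0,0,-8,0,0,0],[55,0,0,-12,0,0,0],[55,2,0,-14,0,0,0],[55,6,0.5,-14,0,0,0],[55,10,1,-14,0,0,0],[55,14,1.5,-14,0,0,0],[55,18,1.8,-14,0,0,0],[55,22,2,-14,0,0,0]]]';python3 -m jog '[[[55,4,0.3,0,0,0,0],[55,8,0.6,0,0,0,0],[55,12,1,0,0,0,0],[55,16,1.5,0,0,0,0],[55,20,2,0,0,0,0],[55,24,2.5,0,0,0,0],[55,28,3,0,0,0,0],[55,31,3.2,0,0,0,0],[55,31.8,3.2,0,0,0,0],[55,31.8,3.2,0,0,0,0]]]';python3 - <<'E'
from h import *
s=monitor.observe();T=Ro.from_rotvec(s["orientation"]).as_matrix();print(s["time"],s["position"],s["opening"],T.T@(np.array([.6131,.354,.208])-s["position"])*100,np.degrees(np.arctan2(T[1,0],T[0,0])))
E
```

```text
time: 42.1
position: [0.6014, 0.0358, 0.3454]
orientation: [2.15, 2.289, 0.001]
ft_force: [0.9, -0.3, -1.7]
opening: 0.663
grasp_force: 32.6
time: 43.1
position: [0.6132, 0.3546, 0.3449]
orientation: [2.148, 2.292, -0.0]
ft_force: [0.8, 0.4, -0.7]
opening: 0.663
grasp_force: 32.6
43.1 [0.61321367 0.35463512 0.34485067] 0.6634001828081906 [-0.0612802  -0.01629759 13.68507256] 93.70693053434586
```

```bash
python3 -m jog '[[[55,0,0,3,0,0,0],[55,0,0,7,0,0,0],[55,0,0,10.5,0,0,0],[55,0,0,12.3,0,0,0],[55,0,0,13,0,0,0],[55,0,0,13.3,0,0,0],[55,0,0,13.5,0,0,0],[55,0,0,13.5,0,0,0]]]';python3 -m jog '[[[55,0,0,0.1,0,0,0],[55,0,0,0.2,0,0,0],[55,0,0,0.2,0,0,0]]]'
```

```text
time: 43.9
position: [0.6144, 0.3538, 0.2119]
orientation: [2.15, 2.289, 0.005]
ft_force: [0.3, -0.2, -1.4]
opening: 0.663
grasp_force: 32.6
time: 44.2
position: [0.6138, 0.3537, 0.2084]
orientation: [2.15, 2.29, 0.002]
ft_force: [-0.1, 0.1, -0.4]
opening: 0.662
grasp_force: 32.6
```

```bash
python3 -m jog '[[[55,0,0,0.1,0,0,0],[55,0,0,0.15,0,0,0],[55,0,0,0.15,0,0,0]]]';python3 -m jog '[[[55,0,0,0.1,0,0,0],[55,0,0,0.15,0,0,0],[55,0,0,0.15,0,0,0]]]'
```

```text
time: 44.5
position: [0.6139, 0.354, 0.2083]
orientation: [-2.15, -2.29, -0.002]
ft_force: [-3.9, -0.5, 5.9]
opening: 0.663
grasp_force: 33.1
time: 44.8
position: [0.614, 0.3543, 0.2082]
orientation: [-2.15, -2.29, -0.002]
ft_force: [-5.4, -0.5, 11.3]
opening: 0.662
grasp_force: 33.6
```

```bash
python3 -m jog '[[[70,0,0,-0.3,0,0,0],[88,0,0,-0.3,0,0,0],[88,0,0,-0.3,0,0,0],[88,0,0,-0.3,0,0,0],[88,0,0,-2,0,0,0],[88,0,0,-6,0,0,0],[88,0,0,-10,0,0,0],[88,0,0,-14,0,0,0],[88,-4,-0.4,-16.5,0,0,0],[88,-9,-1,-17.7,0,0,0]]]' 30;python3 -m jog '[[[88,-5,-0.5,0,0,0,0],[88,-10,-1,0,0,0,0],[88,-15,-1.5,0,0,0,0],[88,-20,-2,0,0,0,0],[88,-25,-2.7,0,0,0,0],[88,-30,-3.3,0,0,0,0],[88,-35,-3.9,0,0,0,0],[88,-40,-4.4,0,0,0,0],[88,-44,-4.9,0,0,0,0],[88,-46.1,-5,0,0,0,0]]]';python3 -m jog '[[[88,0,0,0,0,0,0],[88,0,0,0,0,0,0]]]';python3 cups.py
```

```text
time: 45.8
position: [0.6096, 0.2654, 0.3874]
orientation: [2.144, 2.291, 0.011]
ft_force: [0.9, -0.9, -0.2]
opening: 0.881
grasp_force: 0.0
time: 46.8
position: [0.5877, -0.2018, 0.3829]
orientation: [2.153, 2.285, -0.0]
ft_force: [0.8, 1.0, 0.7]
opening: 0.877
grasp_force: 0.0
time: 47.0
position: [0.5883, -0.1985, 0.3822]
orientation: [2.151, 2.289, 0.001]
ft_force: [-0.5, 0.3, 0.1]
opening: 0.876
grasp_force: 0.0
mid [268. 305.] 0.3 [ 583.2 -338.6   37. ] tool cm [-14.03  -1.44  34.5 ]
rim (268, 328, 29) [ 584.8 -346.1   64. ] r mm 29.5 tool cm [-14.79  -1.32  31.8 ]
rim (302, 250, 28) [ 612. -257.   64.] r mm 25.7 tool cm [-6.06  1.96 31.8 ]
rim (51, 243, 34) [ 380.9 -263.8   64. ] r mm 31.3 tool cm [ -5.28 -21.15  31.79]
47.05 [ 0.58843428 -0.19778153  0.3820358 ] 93.61975766819108
```

```bash
python3 -m jog '[[[88,-3,1,3,0,0,0],[88,-6.3,1.85,6,0,0,0],[88,-6.3,1.85,10,0,0,0],[88,-6.3,1.85,13.5,0,0,0],[88,-6.3,1.85,16,0,0,0],[88,-6.3,1.85,17.2,0,0,0],[88,-6.3,1.85,17.6,0,0,0],[88,-6.3,1.85,17.6,0,0,0]]]' 30; python3 -m jog '[[[55,0,0,0,0,0,0],[55,0,0,0,0,0,0],[55,0,0,0,0,0,0],[55,0,0,0,0,0,0],[55,0,0,0,0,0,0],[55,0,0,0,0,0,0]]]'
```

```text
time: 47.9
position: [0.6114, -0.2595, 0.2061]
orientation: [2.149, 2.291, 0.0]
ft_force: [0.7, 0.1, 0.3]
opening: 0.875
grasp_force: 0.0
time: 48.5
position: [0.6117, -0.2606, 0.2081]
orientation: [2.148, 2.287, 0.001]
ft_force: [-2.2, 0.2, 6.3]
opening: 0.665
grasp_force: 31.5
```

```bash
python3 -m jog '[[[55,0,0,-1,0,0,0],[55,0,0,-4,0,0,0],[55,0,0,-8,0,0,0],[55,0,0,-12,0,0,0],[55,2,0,-14,0,0,0],[55,6,-0.5,-14,0,0,0],[55,10,-1,-14,0,0,0],[55,14,-1.5,-14,0,0,0],[55,18.5,-2,-14,0,0,0],[55,23,-2.5,-14,0,0,0]]]';python3 -m jog '[[[55,4.5,-0.3,0,0,0,0],[55,9,-0.6,0,0,0,0],[55,13.5,-1,0,0,0,0],[55,18,-1.5,0,0,0,0],[55,22.5,-2,0,0,0,0],[55,27,-2.5,0,0,0,0],[55,31.5,-3,0,0,0,0],[55,35.5,-3.3,0,0,0,0],[55,38,-3.3,0,0,0,0],[55,38.3,-3.3,0,0,0,0]]]';python3 - <<'E'
from h import *
s=monitor.observe();T=Ro.from_rotvec(s["orientation"]).as_matrix();print(s["time"],s["position"],s["opening"],T.T@(np.array([.5146,.348,.209])-s["position"])*100,np.degrees(np.arctan2(T[1,0],T[0,0])))
E
```

```text
time: 49.5
position: [0.5707, -0.0306, 0.3458]
orientation: [2.151, 2.289, 0.001]
ft_force: [0.7, 1.0, -0.7]
opening: 0.656
grasp_force: 32.4
time: 50.5
position: [0.5136, 0.3506, 0.3458]
orientation: [-2.146, -2.294, -0.001]
ft_force: [0.7, 0.2, -2.1]
opening: 0.657
grasp_force: 32.4
50.5 [0.51355902 0.35061174 0.34575741] 0.6565181555089598 [-0.28113338  0.08236569 13.67549383] 93.80533234539318
```

```bash
python3 -m jog '[[[55,-0.2,0.1,3,0,0,0],[55,-0.2,0.1,7,0,0,0],[55,-0.2,0.1,10.5,0,0,0],[55,-0.2,0.1,12.3,0,0,0],[55,-0.2,0.1,13,0,0,0],[55,-0.2,0.1,13.3,0,0,0],[55,-0.2,0.1,13.5,0,0,0],[55,-0.2,0.1,13.7,0,0,0],[55,-0.2,0.1,13.8,0,0,0],[55,-0.2,0.1,13.8,0,0,0]]]'
```

```text
time: 51.5
position: [0.5162, 0.3465, 0.2092]
orientation: [2.15, 2.29, 0.004]
ft_force: [-0.8, -0.2, 4.2]
opening: 0.661
grasp_force: 32.8
```

```bash
python3 -m jog '[[[55,0,0,0.1,0,0,0],[55,0,0,0.1,0,0,0]]]'
```

```text
time: 51.7
position: [0.5163, 0.3467, 0.209]
orientation: [2.15, 2.29, 0.003]
ft_force: [-3.3, -0.6, 9.4]
opening: 0.654
grasp_force: 33.1
```

```bash
python3 -m jog '[[[70,0,0,-0.3,0,0,0],[88,0,0,-0.3,0,0,0],[88,0,0,-0.3,0,0,0],[88,0,0,-0.3,0,0,0],[88,0,0,-2,0,0,0],[88,0,0,-6,0,0,0],[88,0,0,-10,0,0,0],[88,0,0,-14,0,0,0],[88,-4,0.1,-16.5,0,0,0],[88,-9,0.3,-17.7,0,0,0]]]' 30;python3 -m jog '[[[88,-5,0.2,0,0,0,0],[88,-10,0.4,0,0,0,0],[88,-15,0.6,0,0,0,0],[88,-20,0.8,0,0,0,0],[88,-25,1,0,0,0,0],[88,-30,1.1,0,0,0,0],[88,-35,1.2,0,0,0,0],[88,-40,1.3,0,0,0,0],[88,-44,1.4,0,0,0,0],[88,-48,1.5,0,0,0,0]]]';python3 -m jog '[[[88,-4,0,0,0,0,0],[88,-6,0,0,0,0,0],[88,-6,0,0,0,0,0],[88,-6,0,0,0,0,0]]]';python3 cups.py
```

```text
time: 52.7
position: [0.5243, 0.2583, 0.3888]
orientation: [2.144, 2.291, 0.011]
ft_force: [1.1, 0.2, 0.7]
opening: 0.876
grasp_force: 0.0
time: 53.7
position: [0.5689, -0.2223, 0.3845]
orientation: [2.151, 2.288, 0.001]
ft_force: [0.2, 0.0, 0.3]
opening: 0.877
grasp_force: 0.0
time: 54.1
position: [0.573, -0.2796, 0.3834]
orientation: [-2.15, -2.29, -0.001]
ft_force: [-0.7, -0.3, -0.3]
opening: 0.881
grasp_force: 0.0
rim (286, 249, 27) [ 581.7 -338.3   64. ] r mm 25.6 tool cm [-5.99  0.48 31.93]
rim (51, 171, 37) [ 375.  -276.6   64. ] r mm 31.6 tool cm [  1.48 -19.76  31.93]
54.15 [ 0.57303313 -0.27898869  0.38330035] 93.64851539583876
```

```bash
python3 -m jog '[[[88,-3,0.3,3,0,0,0],[88,-6.2,0.5,6,0,0,0],[88,-6.2,0.5,10,0,0,0],[88,-6.2,0.5,13.5,0,0,0],[88,-6.2,0.5,16,0,0,0],[88,-6.2,0.5,17.3,0,0,0],[88,-6.2,0.5,17.8,0,0,0],[88,-6.2,0.5,17.8,0,0,0]]]' 30; python3 -m jog '[[[55,0,0,0,0,0,0],[55,0,0,0,0,0,0],[55,0,0,0,0,0,0],[55,0,0,0,0,0,0],[55,0,0,0,0,0,0],[55,0,0,0,0,0,0]]]'
```

```text
time: 55.0
position: [0.5823, -0.3411, 0.2055]
orientation: [2.149, 2.291, 0.0]
ft_force: [-0.2, -0.3, 0.3]
opening: 0.881
grasp_force: 0.0
time: 55.6
position: [0.5828, -0.3422, 0.2079]
orientation: [2.148, 2.287, 0.001]
ft_force: [-0.3, 1.1, 6.6]
opening: 0.662
grasp_force: 32.4
```

```bash
python3 -m jog '[[[55,0,0,-1,0,0,0],[55,0,0,-4,0,0,0],[55,0,0,-8,0,0,0],[55,0,0,-12,0,0,0],[55,2,-0.5,-14,0,0,0],[55,6,-1,-14,0,0,0],[55,10,-2,-14,0,0,0],[55,14,-3,-14,0,0,0],[55,18.5,-4,-14,0,0,0],[55,23,-5,-14,0,0,0]]]';python3 -m jog '[[[55,4.5,-0.7,0,0,0,0],[55,9,-1.4,0,0,0,0],[55,13.5,-2.1,0,0,0,0],[55,18,-2.8,0,0,0,0],[55,22.5,-3.5,0,0,0,0],[55,27,-4.2,0,0,0,0],[55,31.5,-5,0,0,0,0],[55,36,-6,0,0,0,0],[55,40.5,-6.8,0,0,0,0],[55,44,-7,0,0,0,0]]]';python3 -m jog '[[[55,2,-0.1,0,0,0,0],[55,2.4,-0.2,0,0,0,0],[55,2.4,-0.2,0,0,0,0],[55,2.4,-0.2,0,0,0,0]]]';python3 - <<'E'
from h import *
s=monitor.observe();T=Ro.from_rotvec(s["orientation"]).as_matrix();print(s["time"],s["position"],s["opening"],T.T@(np.array([.4169,.3425,.209])-s["position"])*100,np.degrees(np.arctan2(T[1,0],T[0,0])))
E
```

```text
time: 56.6
position: [0.5164, -0.1138, 0.3451]
orientation: [-2.152, -2.289, -0.0]
ft_force: [0.5, 0.2, -1.4]
opening: 0.659
grasp_force: 32.5
time: 57.6
position: [0.4185, 0.3215, 0.3453]
orientation: [-2.149, -2.292, -0.0]
ft_force: [0.5, -0.6, -1.7]
opening: 0.656
grasp_force: 32.5
time: 58.0
position: [0.4166, 0.3425, 0.3449]
orientation: [2.151, 2.289, -0.001]
ft_force: [-0.2, 0.7, -1.8]
opening: 0.657
grasp_force: 32.5
58.0 [0.41661053 0.34246084 0.34492104] 0.6569977241040744 [1.13395463e-02 3.14167316e-02 1.35920939e+01] 93.55339289432452
```

```bash
python3 -m jog '[[[55,0,0,3,0,0,0],[55,0,0,7,0,0,0],[55,0,0,10.5,0,0,0],[55,0,0,12.3,0,0,0],[55,0,0,13,0,0,0],[55,0,0,13.3,0,0,0],[55,0,0,13.5,0,0,0],[55,0,0,13.7,0,0,0],[55,0,0,13.8,0,0,0],[55,0,0,13.8,0,0,0]]]'
```

```text
time: 59.0
position: [0.4172, 0.3438, 0.2089]
orientation: [2.15, 2.29, 0.004]
ft_force: [-1.0, -0.6, 4.2]
opening: 0.656
grasp_force: 32.9
```

```bash
python3 -m jog '[[[70,0,0,-0.2,0,0,0],[88,0,0,-0.2,0,0,0],[88,0,0,-0.2,0,0,0],[88,0,0,-0.2,0,0,0],[88,0,0,-2,0,0,0],[88,0,0,-6,0,0,0],[88,0,0,-10,0,0,0],[88,0,0,-14,0,0,0],[88,-3.5,4,-16.5,0,0,0],[88,-7.2,8,-17.7,0,0,0]]]' 30;python3 -m jog '[[[88,0,0,0,0,0,0],[88,0,0,0,0,0,0]]]'; sed 's/\.064/.065/;s/\.064/.065/;s/\.037/.038/;s#pics/cu#pics/tc#' cups.py > c2.py; python3 c2.py
```

```text
time: 60.0
position: [0.4905, 0.2856, 0.3841]
orientation: [2.145, 2.292, 0.008]
ft_force: [0.2, 0.5, 0.5]
opening: 0.881
grasp_force: 0.0
time: 60.2
position: [0.4906, 0.2846, 0.3805]
orientation: [-2.153, -2.288, -0.0]
ft_force: [-0.2, -0.1, 0.2]
opening: 0.884
grasp_force: 0.0
mid [315. 115.] 0.69 [516.8 346.4  38. ] tool cm [ 5.95  3.14 34.16]
mid [517. 288.] 0.46 [744.3 183.3  38. ] tool cm [-11.75  24.82  34.12]
rim (438, 113, 35) [613.  355.9  65. ] r mm 28.2 tool cm [ 6.29 12.79 31.44]
rim (191, 108, 34) [414.9 347.9  65. ] r mm 27.4 tool cm [ 6.73 -7.03 31.48]
rim (315, 117, 34) [514.5 346.8  65. ] r mm 27.3 tool cm [ 6.    2.91 31.46]
60.25 [0.48979404 0.2851655  0.37964546] 93.56778035328783
```

View pics/tc.png

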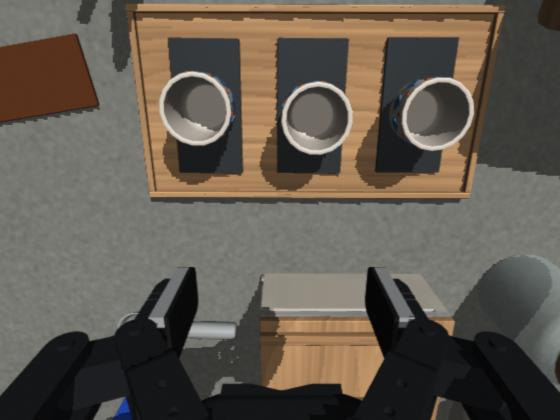

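```bash
python3 -m jog '[[[88,-4.2,0.7,0,0,0,0],[42,-8.4,1.4,0,0,0,8.5],[42,-12.6,2.1,0,0,0,17],[42,-16.8,2.8,0,0,0,25.5],[42,-21,3.5,0,0,0,34],[42,-25.2,4.2,0,0,0,42.5],[42,-29.4,4.9,0,0,0,51],[42,-33.6,5.6,0,0,0,59.5],[42,-37.8,6.3,0,0,0,68],[42,-42,6.85,0,0,0,76.5]]]';python3 -m jog '[[[42,0,0,0,0,0,8.5],[42,0,0,0,0,0,13.5],[42,0,0,0,0,0,13.5],[42,0,0,0,0,0,13.5]]]';python3 - <<'E'
from h import *
s=monitor.observe();T=Ro.from_rotvec(s["orientation"]).as_matrix();print(s["time"],s["position"],s["opening"],T.T@(np.array([.5853,-.1307,.257])-s["position"])*100,np.degrees(np.arctan2(T[1,0],T[0,0])))
c=eyes.capture("wrist"); cv2.imwrite("pics/last.png",c["color"])
for d in eyes.pinpoint("wrist","pane_grip"): print(d,onz(c,d["uv"],.0835))
E
```

```text
time: 61.3
position: [0.5847, -0.1297, 0.3793]
orientation: [-3.106, -0.46, 0.002]
ft_force: [0.6, 0.6, -0.4]
opening: 0.421
grasp_force: 0.0
time: 61.7
position: [0.5846, -0.1285, 0.3797]
orientation: [-3.139, -0.104, 0.002]
ft_force: [0.2, -0.5, 0.3]
opening: 0.423
grasp_force: 0.0
61.7 [ 0.58463435 -0.12845451  0.37965805] 0.4230214258937895 [ 0.06759375  0.23673257 12.26557014] 3.7981363631191116
{'uv': [288.0, 194.1], 'conf': 0.82} [ 0.58530631 -0.13253056  0.0835    ]
```

```bash
python3 -m jog '[[[42,0,0.35,3,0,0,0],[42,0,0.35,7,0,0,0],[42,0,0.35,10,0,0,0],[42,0,0.35,12,0,0,0],[42,0,0.35,12.2,0,0,0],[42,0,0.35,12.2,0,0,0],[0,0,0.35,12.2,0,0,0],[0,0,0.35,12.2,0,0,0],[0,0,0.35,12.2,0,0,0],[0,0,0.35,12.2,0,0,0]]]' 30
```

```text
time: 62.8
position: [0.5858, -0.1334, 0.2608]
orientation: [3.139, 0.099, 0.005]
ft_force: [-0.4, -0.3, 5.7]
opening: 0.122
grasp_force: 32.2
```

```bash
python3 -m jog '[[[0,0,1.5,0,0,0,0],[0,0,4,0,0,0,0],[0,0,7,0,0,0,0],[0,0,10,0,0,0,0],[0,0,13,0,0,0,0],[0,0,16,0,0,0,0],[0,0,19,0,0,0,0],[0,0,21.5,0,0,0,0],[0,0,22.8,0,0,0,0],[0,0,23.3,0,0,0,0]]]'; python3 -m jog '[[[0,0,0.3,0,0,0,0],[0,0,0.6,0,0,0,0],[0,0,0.8,0,0,0,0],[0,0,0.8,0,0,0,0]]]'
```

```text
time: 63.8
position: [0.5997, -0.3676, 0.2608]
orientation: [3.139, 0.096, 0.002]
ft_force: [-4.1, 1.1, 7.6]
opening: 0.121
grasp_force: 32.4
time: 64.2
position: [0.6003, -0.3735, 0.2607]
orientation: [-3.139, -0.098, 0.0]
ft_force: [-4.2, 4.2, 8.5]
opening: 0.128
grasp_force: 32.6
```

```bash
python3 -m jog '[[[0,0,0.3,0,0,0,0],[0,0,0.5,0,0,0,0],[0,0,0.6,0,0,0,0],[0,0,0.6,0,0,0,0]]]'
```

```text
time: 64.6
position: [0.6009, -0.3758, 0.2606]
orientation: [-3.127, -0.1, 0.005]
ft_force: [-7.0, 19.9, 16.5]
opening: 0.127
grasp_force: 33.3
```

```bash
python3 -m jog '[[[0,0,-0.3,0,0,0,0],[35,0,-0.3,0,0,0,0],[35,0,-0.3,0,0,0,0],[35,0,-0.3,0,0,0,0],[35,0,-0.3,-2,0,0,0],[35,0,-0.3,-5,0,0,0],[35,0,-0.3,-9,0,0,0],[35,0,-3,-12,0,0,0],[35,0,-3,-12,0,0,0]]]';python3 - <<'E'
from h import *
c=eyes.capture("wrist");s=monitor.observe();print(s["time"],s["position"],s["ft_force"])
for d in eyes.pinpoint("wrist","pane_grip"): print(d,onz(c,d["uv"],.0835))
C={n:eyes.capture(n) for n in ["scene","side"]}
for n in C:
  for q,z in [("slate1_mid",.0085),("cup1_mid",.038),("sugar_bowl",0),("creamer",0),("teaspoon",0)]:
    print(n,q,[((onz(C[n],d["uv"],z)*1000).round(),round(d["conf"],2)) for d in eyes.pinpoint(n,q)[:3]])
E
```

```text
time: 65.5
position: [0.5997, -0.3489, 0.3855]
orientation: [3.134, 0.1, 0.013]
ft_force: [1.0, -0.2, 1.2]
opening: 0.349
grasp_force: 0.0
65.55 [ 0.59919627 -0.34950062  0.38221618] [-0.23936065 -0.27967365 -0.6673428 ]
{'uv': [307.3, 197.2], 'conf': 0.78} [ 0.59988329 -0.37119174  0.0835    ]
scene slate1_mid [(array([619., 346.,   8.]), 0.67), (array([388.,  75.,   8.]), 0.64), (array([ 527., -543.,    8.]), 0.32)]
scene cup1_mid [(array([530., 332.,  38.]), 0.61), (array([419., 345.,  38.]), 0.27)]
scene sugar_bowl [(array([762., -30.,   0.]), 0.62)]
scene creamer [(array([ 357., -290.,    0.]), 0.72)]
scene teaspoon [(array([371.,  95.,   0.]), 0.69), (array([391.,  94.,   0.]), 0.46)]
side slate1_mid [(array([615., 347.,   8.]), 0.65)]
side cup1_mid [(array([512., 349.,  38.]), 0.65), (array([ 276., -364.,   38.]), 0.61)]
side sugar_bowl [(array([756., -18.,   0.]), 0.63)]
side creamer [(array([ 351., -284.,    0.]), 0.61)]
side teaspoon [(array([390.,  90.,   0.]), 0.94)]
```

```bash
python3 -m jog '[[[35,-0.5,-4.5,0,0,0,-8],[35,-1,-9,0,0,0,-16],[35,-1.5,-13.5,0,0,0,-24],[35,-2,-18,0,0,0,-32],[35,-2.5,-22.5,0,0,0,-40],[35,-3,-27,0,0,0,-48],[35,-3.5,-31.5,0,0,0,-56],[35,-4,-36,0,0,0,-64],[35,-4.5,-41,0,0,0,-72],[35,-5,-46,0,0,0,-80]]]';python3 -m jog '[[[35,4.5,0,0,0,0,-8],[35,9,0,0,0,0,-10],[35,13.5,0,0,0,0,-10],[35,17,0,0,0,0,-10],[35,17,0,0,0,0,-10],[35,17,0,0,0,0,-10]]]';python3 c2.py
```

```text
time: 67.2
position: [0.5192, 0.1075, 0.3791]
orientation: [2.336, 2.1, 0.002]
ft_force: [0.8, 0.1, 0.1]
opening: 0.348
grasp_force: 0.0
time: 67.8
position: [0.5388, 0.2753, 0.3785]
orientation: [2.149, 2.292, -0.001]
ft_force: [0.9, -1.4, 0.1]
opening: 0.346
grasp_force: 0.0
mid [256. 101.] 0.84 [513.2 345.2  38. ] tool cm [ 7.24 -2.11 34.04]
rim (133, 92, 36) [418.4 347.4  65. ] r mm 28.2 tool cm [  8.06 -11.56  31.34]
rim (256, 101, 35) [514.7 346.8  65. ] r mm 27.5 tool cm [ 7.39 -1.95 31.34]
rim (383, 98, 35) [614.4 355.4  65. ] r mm 27.6 tool cm [ 7.62  8.06 31.34]
67.85 [0.53884897 0.2744619  0.37843858] 93.60858864386886
```

Every cup is still within about 5 mm of its slate's middle, the door is shut and the robot touches nothing, so I'm handing in.

```bash
python3 -c "
from plant import robot; print(robot.finish_job())"
```

```text
the job is handed in; nothing more can be done
None
```

The job is handed in at about 68 s of robot time: all three slates lie flat in the tray with a cup upright within about 5 mm of each slate's middle, no slate was spare, and the door is pushed shut against its end stop.

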